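Lock the sliding stop of the drawdown board on its length mark

TASK

On the drawdown board, take hold of the upright leg of the sliding stop and push it along its rail, against its return spring, until its pointer line meets the line on the small rider that marks the card length. With the leg still gripped there, press the cam lever beside it fully down so that the stop is locked on the mark, and finish still gripping the leg with the lever shut; leave the rider where it is set and do not knock the bottles, jars, dish and tape about.

Things in the scene. Friction and masses are not known exactly. Their poses are not given: they have to be found in the camera images.
- board: drawdown board, grey plate 200 x 250 mm, fixed to the bench; origin under its centre. Its y axis runs along the rail, from the spring drum (right end) to the card clip (left end); x points away from the robot, across the rail to the paper card. Plate top 16 mm above the bench; rail 40 mm wide, its centre line 30 mm towards the robot from the board's centre, its top 34 mm above the bench
- stop (a joint): how far (m) the sliding stop stands from its rest at the spring-drum end, 0 to 0.10, growing along the board's +y. A return spring pulls it back to 0 with 2 to 3 N whenever the cam lever is up; it starts at 0
- leg_top (a point): centre of the top edge of the stop's upright leg, 105 mm above the bench. The leg is an aluminium block 14 mm thick along the board's y (18 mm with its two grip pads) and 46 mm wide along x. It rises from the shoe, whose top is 46 mm above the bench. Grip it across its thickness, a finger on each pad, closing along the board's y
- pad_left (a point): smooth black plastic grip plate on the +y face of the leg, 36 x 2 x 44 mm, upright, from 58 to 102 mm above the bench; this is its centre
- pad_right (a point): the same on the -y face of the leg, the side of the cam lever; both are slippery, so that gripping fingers can slide down along them
- pointer_line (a point): tip of the dark line on the steel pointer at the foot of the leg on the side towards the robot, 34 mm above the bench; it moves with the stop and lies in the plane of the middle of the leg
- rider_line (a point): middle of the dark line across the top of the rider, the length mark; 25 mm above the bench; axes as the board's
- rider (a joint): place (m) of the rider, a brass saddle 18 x 14 x 7 mm on the rule along the edge of the board nearest the robot; stays where it is set (8 N to shift); the stop passes it freely
- cam_lever (a joint): angle (rad) of the cam lever: 0 is fully down, flat along the shoe; starts raised at 0.45 to 0.55 and stays where it is left. Below about 0.3 it begins to clamp on the rail; shutting it takes about 10 to 15 N at 30 mm from its hinge. The hinge runs along the board's y, 30 mm further along +x than leg_top and 50 mm above the bench
- lever_tip (a point): free end of the cam lever, a dark steel paddle 29 mm wide and 50 mm long on the -y side of the leg (12 to 41 mm from the leg's middle plane). It points from its hinge towards the robot; its top is 58 mm above the bench when shut, its free end about 82 mm when up. A finger held against the right pad stands above the paddle and shuts it when moved straight down
- white_bottle: white plastic bottle, 60 mm across, 140 mm tall, bystander; origin under its centre
- amber_bottle: brown bottle, 42 mm across, 85 mm tall, bystander; origin under its centre
- clear_jar: ink jar with yellow lid, 63 mm across, 72 mm tall, bystander; origin under its centre
- big_jar: ink jar with yellow lid, 70 mm across, 76 mm tall, bystander; origin under its centre
- tape: roll of brown tape lying flat, 100 mm across, 48 mm tall, bystander; origin under its centre
- dish: white dish 71 mm across, 18 mm tall, bystander; origin under its centre

How it is judged:
By the outcome, as a careful person would: the job done as asked, in the order asked, and still so for the second after the job is handed in, while the arm keeps its last pose, push and grip.
It also fails if it takes over 38 s, if anything falls off the work surface, if the arm or the gripper's body presses on something with over 40 N, if the wrist force passes 120 N, or if a joint passes its speed limit or range.

ROBOT

A 6-joint arm with a two-finger parallel gripper is mounted at the origin on a cart in front of the work surface, level with it; the furniture and walls round the work are solid. World frame = base frame: x ahead of the robot, y to its left, z up, the work surface at z = 0. Lengths are in m, angles in rad, forces in N, time in s.
With the tool pointing down it reaches from about 0.25 to 0.725 m from the base axis. Payload 4 kg.
Tool frame: the origin (TCP) lies midway between the tips of the shut fingers; the grasp point (between the pads) lies 19 mm behind it; z points along the fingers, y is the line along which they close (so a half turn about z gives the same grasp; the last joint's range is limited). The gripper opens to 85 mm and grips with 20 to 120 N. Pads are 22 mm wide; open, the fingers measure 114 mm over their backs; the gripper's body (76 mm by 85 mm) begins 54 mm behind the grasp point. The pads swing forward as they close: fully open they stand 13 mm farther back than shut.
Start: joints at [-1.147, 0.241, 0.005, 1.335, 0, 1.571], TCP at [0.206, -0.456, 0.193] pointing down, gripper open.
Joint ranges: [-2.72, 2.72], [-1.05, 1.87], [-1.09, 1.28], [-1.99, 2.15], [-1.42, 1.44], [-3.14, 3.14]. Speed limits (rad/s): [2.79, 2.79, 3.14, 3.14, 3.14, 3.14].

INTERFACE

Orientations are given as a unit quaternion [x, y, z, w].
In Python, from workcell import bot gives the robot as it stands. The module is installed in compiled form; this text tells all that it offers.
- The arm moves only by the tool jog_arm, never from a script. Its argument "deltas" is a list of rows, each an object with "fingers": the opening, from 0 (shut) to 1 (fully open); "delta_pos": the shift along the tool's x, y, z normalised to -1 to 1, where 1 is 300 mm, a list of three; "yaw": the turn about the tool's z normalised to -1 to 1, where 1 is pi/4 rad. A call has 1 to 12 rows; each row is the pose to reach, as a shift and turn from the pose commanded when the call began, along the tool's axes at that moment; what a row does not reach only later rows make up. A row lasts 1/10 s, in which the tool goes at most 50 mm and 8.59 degrees, less where a joint would pass 70% of its speed; a pose out of reach is approached as far as the arm can. A call with a number of a shift or a turn outside -1 to 1 is refused whole. A call with a gripper value outside its range is refused whole. The fingers move at their own pace and stop on an object; the grip force is fixed at half the most. Time passes only in rows, so rows that repeat a pose let the fingers close. It gives the time, the measured TCP pose, the force, the opening and the grip force at its end, in the units of the state.
- bot.get_obs(): the state, without advancing time (a new reading comes with each control period).
- bot.camera(name): name is "scene" or "top"; returns a dict with "image" (480x640x3 uint8, red, green, blue), "range_z" (480x640 float32, m along the optical axis (not along the pixel's ray), 0 where there is no reading), "fx", "fy", "cx", "cy" (pixels), "rvec" (rotation vector, rad) and "tvec" (3), from world to camera coordinates, as OpenCV has them. Camera axes: x right, y down, z forward; pixel columns grow to the right and rows downward; lengths in m; the calibration is good to about 2 mm. A picture is of the moment at which its call begins.
- bot.job_done(): hands the job in; it is judged then, once.
The state is a dict: "clock": time; "joint_pos": joint angles; "joint_vel": joint speeds; "tau": joint torques, N m; "eef_pos": TCP position; "tool_rot": TCP orientation; "ft_force": force on the tool from outside, world axes, zero at the start; "ft_torque": the same for the moment, N m; "grip_width": finger opening in m; "grasp_force": force on a finger pad.
Only numpy, scipy, OpenCV 4.12 (cv2) and the standard library are available. Lean on these libraries where they do the work, as an engineer would, in place of code of your own. Each camera call takes 0.05 s, during which the arm holds its last target. There are 200 camera calls.

## Working session

There is one attempt and no reset: what is moved stays moved. The work goes in short steps, Python scripts to look and compute and a tool call to move; the robot and the scene stay as the last step left them, time stands still between calls to the robot, and variables do not carry over. Pictures are saved under pics/ and viewed, at most 10 in all, crops included, and the job is handed in when it is done.

Besides the shell and the picture viewer there is one more tool, called by a JSON object that holds its "name" and its "arguments". jog_arm: Moves the arm, as the interface text tells. Scaled input: -1 to 1 covers 300 mm each way for a shift and pi/4 rad each way for a turn. Its arguments: {"type":"object","properties":{"deltas":{"type":"array","items":{"type":"object","properties":{"fingers":{"type":"number"},"delta_pos":{"type":"array","items":{"type":"number"}},"yaw":{"type":"number"}}}}},"required":["deltas"]}

```bash
mkdir -p pics
cat > h.py <<'E'
import numpy as np, cv2
from workcell import bot
def cam(n):
    c=bot.camera(n); R=cv2.Rodrigues(np.array(c["rvec"],float))[0]; c["R"]=R; c["t"]=np.array(c["tvec"],float).ravel(); return c
def ray(c,u,v,z):
    d=c["R"].T@np.array([(u-c["cx"])/c["fx"],(v-c["cy"])/c["fy"],1]); o=-c["R"].T@c["t"]
    return o+d*(z-o[2])/d[2]
def proj(c,p):
    q=c["R"]@np.array(p)+c["t"]; return np.array([c["fx"]*q[0]/q[2]+c["cx"],c["fy"]*q[1]/q[2]+c["cy"]])
def cloud(c):
    v,u=np.mgrid[:480,:640]; Z=c["range_z"]
    P=np.stack([(u-c["cx"])/c["fx"]*Z,(v-c["cy"])/c["fy"]*Z,Z],-1)
    return (P-c["t"])@c["R"]
def save(c,f,box=None,s=1):
    im=c["image"][...,::-1]
    if box: im=im[box[1]:box[3],box[0]:box[2]]
    cv2.imwrite(f,cv2.resize(im,None,fx=s,fy=s,interpolation=cv2.INTER_CUBIC))
E
python3 - <<'E'
from h import *
for n in("scene","top"):
    c=cam(n); save(c,f"pics/{n}0.png"); print(n,c["fx"],-c["R"].T@c["t"],c["R"][2])
o=bot.get_obs();print(o)
E
```

```text
scene 471.60989780105183 [-0.25898897  0.61092245  0.80292169] [ 0.63447784 -0.5063657  -0.58397915]
top 495.6503316024943 [ 0.37755245 -0.01132591  1.16687228] [ 0.13063962  0.00773178 -0.99139977]
{'clock': 0.1, 'joint_pos': array([-1.14700208e+00,  2.41327497e-01,  3.86104317e-03,  1.33519451e+00,
        1.62837557e-05,  1.57079673e+00]), 'joint_vel': array([ 2.02781141e-03,  3.11907240e-04,  3.47825767e-03,  6.51374146e-04,
        2.18511544e-05, -5.25401856e-04]), 'tau': array([-1.54988552e-04, -3.73137045e+01,  2.53010541e+01,  1.08416102e-02,
       -6.50454922e-06,  2.66511847e-06]), 'eef_pos': array([ 0.20535521, -0.45518708,  0.19190791]), 'tool_rot': array([ 9.77633301e-01,  2.10314670e-01, -1.88121141e-04, -9.13179172e-04]), 'ft_force': array([ 0.09335073, -0.24145902,  0.18730715]), 'ft_torque': array([0.02848981, 0.00107476, 0.03822607]), 'grasp_force': 0.0, 'grip_width': 0.08536038708262464}
```

View pics/scene0.png

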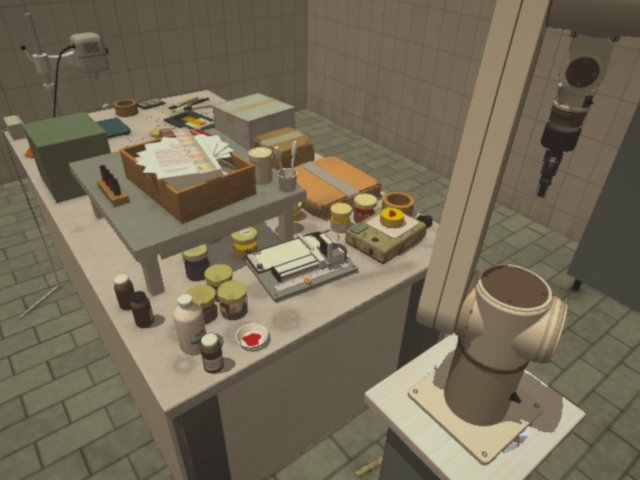

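View pics/top0.png

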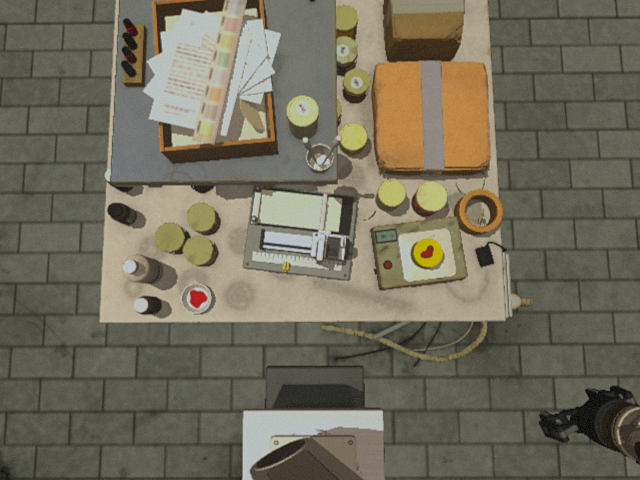

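The scene shows the board in front of a grey shelf, with the rider (brass) at about (308,281). In the top view the board spans (245–357, 185–278), with the rider at about (286,267) and the leg at about (320,245).

Run:
```python
from h import *
a=cam("top"); save(a,"pics/t1.png",(235,175,365,285),6)
b=cam("scene"); save(b,"pics/s1.png",(238,220,368,300),6)
P=cloud(a)
m=(P[...,2]>.01)&(P[...,2]<.022); 
for u,v in[(252,262),(340,272),(300,195),(320,245),(325,245),(330,245),(320,235),(340,245),(300,243),(286,267)]: print(u,v,P[v,u].round(4))
print("shelf",P[175,300].round(3),P[60,130].round(3))
```

```text
252 262 [0.4856 0.1386 0.0148]
340 272 [ 0.4609 -0.0664  0.0177]
300 195 [0.643 0.026 0.022]
320 245 [ 0.5129 -0.0197  0.1071]
325 245 [ 0.5137 -0.0306  0.1001]
330 245 [ 0.5178 -0.0424  0.0674]
320 235 [ 0.5436 -0.0204  0.0466]
340 245 [ 0.5198 -0.0656  0.0504]
300 243 [0.5267 0.0257 0.0369]
286 267 [0.4729 0.0587 0.0214]
shelf [0.65  0.021 0.175] [0.884 0.368 0.212]
```

View pics/t1.png

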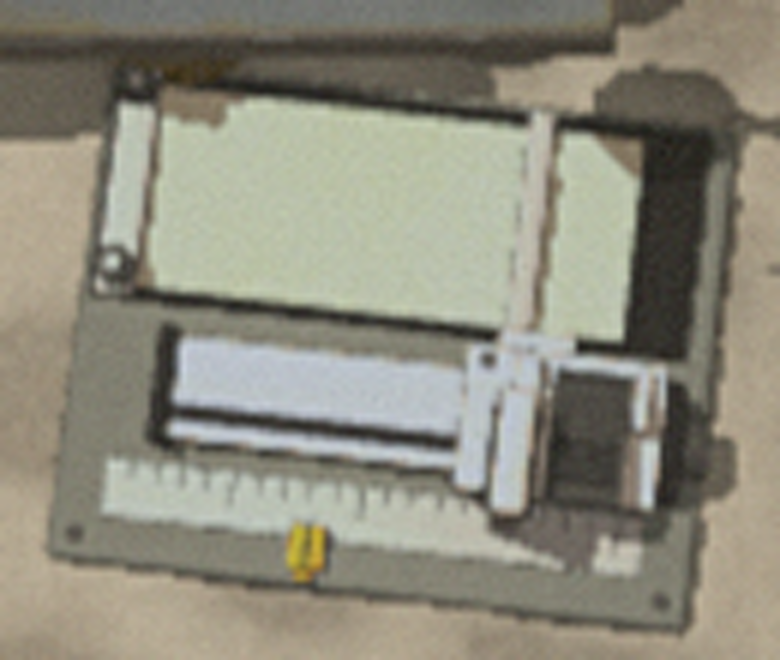

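View pics/s1.png

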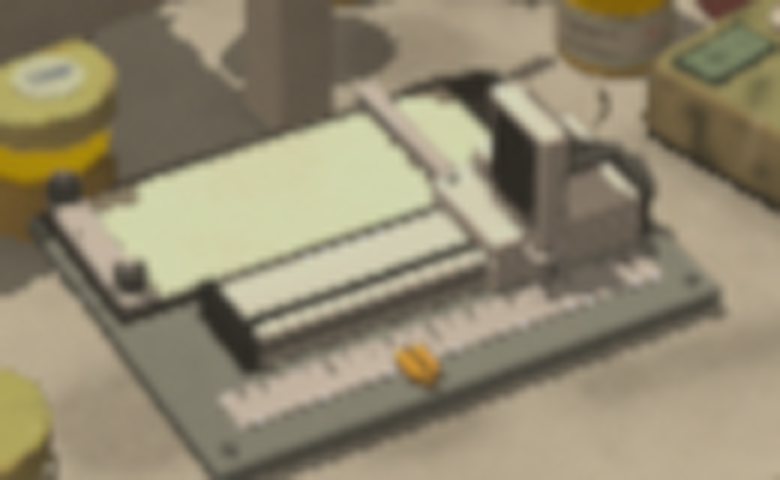

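The crops show the plate corners at top-crop (50,555), (685,630) and (735,125), the leg's top face centred at about (516,435), and the brass rider with its dark line at about (305,548). The lever paddle is right of the leg, raised.

```bash
cat > m.py <<'E'
from h import *
N=4
def board(a):
    k=lambda u,v:ray(a,235+u/6-.4,175+v/6-.4,.016)
    bl,br,tr=k(50,555),k(685,630),k(735,125)
    return bl,br,tr
def meas(name,box):
    C=[cam(name) for _ in range(N)]; c=C[0]
    im=np.mean([x["image"].astype(float) for x in C],0)
    x0,y0,x1,y1=box
    return c,im
def rider(im,box):
    r,g,b=im[...,0],im[...,1],im[...,2]; m=np.zeros(r.shape,bool); x0,y0,x1,y1=box
    w=np.clip((r-b-60)/60,0,1); m[y0:y1,x0:x1]=1; w=w*m
    v,u=np.mgrid[:480,:640]; return (u*w).sum()/w.sum(),(v*w).sum()/w.sum(),w.sum()
E
python3 - <<'E'
from m import *
a,im=meas("top",(0,0,1,1))
bl,br,tr=board(a); print(bl,br,tr, np.linalg.norm(br-bl),np.linalg.norm(tr-br))
print("yaw",np.degrees(np.arctan2(*(-(bl-br)[:1]),(bl-br)[1])),np.degrees(np.arctan2((tr-br)[1],(tr-br)[0])),"centre",(bl+tr)/2)
u,v,w=rider(im,(275,255,297,280)); print(u,v,w,"rider top",ray(a,u,v,.0235))
b,ib=meas("scene",0)
u,v,w=rider(ib,(298,270,318,292)); print(u,v,w,"scene",ray(b,u,v,.022))
for c,n in((a,"top"),(b,"scene")):
    P=cloud(c); m=(P[...,2]>.099)&(P[...,2]<.115)&(abs(P[...,0]-.52)<.06)&(abs(P[...,1]+.02)<.06)
    print(n,m.sum(),P[m].mean(0),P[m].min(0),P[m].max(0)); vv,uu=np.where(m); print(uu.mean(),vv.mean(),ray(c,uu.mean(),vv.mean(),.105))
i=im.astype(int).mean(-1)
print(i[240:256,312:334].astype(int))
print(im[262:272,280:293].astype(int)[...,0]); print(im[262:272,280:293].astype(int)[...,2])
E
```

```text
[0.47364309 0.15944145 0.016     ] [ 0.44325561 -0.08658049  0.016     ] [ 0.64242418 -0.1091882   0.016     ] 0.2478914991994442 0.2004475735981728
yaw -7.041243703385686 -6.475951053906313 centre [0.55803364 0.02512662 0.016     ]
285.53480899678686 266.3835534928002 35.0125 rider top [0.47413844 0.05967229 0.0235    ]Traceback (most recent call last):
  File "<stdin>", line 6, in <module>
  File "m.py", line 10, in meas
    x0,y0,x1,y1=box
    ^^^^^^^^^^^
TypeError: cannot unpack non-iterable int object
```

```bash
sed -i '/x0,y0,x1,y1=box$/{/    x0,y0,x1,y1=box$/d}' m.py
python3 - <<'E'
from m import *
a,im=meas("top",0); b,ib=meas("scene",0)
u,v,w=rider(ib,(298,270,318,292)); print(u,v,w,"scene",ray(b,u,v,.022))
for c,n in((a,"top"),(b,"scene")):
    P=cloud(c); m=(P[...,2]>.099)&(P[...,2]<.115)&(abs(P[...,0]-.52)<.06)&(abs(P[...,1]+.02)<.06)
    vv,uu=np.where(m); print(n,m.sum(),P[m].mean(0),P[m].min(0),P[m].max(0),uu.mean(),vv.mean(),ray(c,uu.mean(),vv.mean(),.105))
i=im.mean(-1).astype(int)
print(i[232:262,312:332])
print(im[262:272,280:293].astype(int)[...,0])
ex=np.array([np.cos(.118),-np.sin(.118)]);ey=np.array([np.sin(.118),np.cos(.118)])
print(P[m][:,:2]@ey)
E
sed -n 1,30p m.py
```

```text
307.12981169805033 279.929178470255 25.004166666666663 scene [0.47629005 0.05979661 0.022     ]
top 162 [ 0.50198499 -0.02024773  0.1050241 ] [ 0.48018285 -0.03064547  0.09940529] [ 0.52413255 -0.010948    0.11071451] 320.2654320987654 250.1358024691358 [ 0.50196884 -0.02024484  0.105     ]
scene 88 [ 0.50068722 -0.01680413  0.10480588] [ 0.4771194  -0.02884037  0.09918695] [ 0.52449428 -0.00864367  0.11010208] 325.78409090909093 238.76136363636363 [ 0.50037344 -0.0166106   0.105     ]
[[128 149 159 152 140 143 171 183 178 177 182 173 178 194 195 192 194 193
  169  56]
 [142 183 193 170 154 166 187 183 172 161 166 150 167 190 189 184 183 177
  151  63]
 [145 192 183 118  86 132 195 194 189 178 180 174 178 167 179 186 178 173
  165 145]
 [138 193 183 127  88 131 194 195 188 182 195 195 179 120 163 191 181 184
  198 198]
 [146 192 193 173 152 167 195 195 191 187 194 195 175 103 142 170 124 131
  157 163]
 [171 193 196 196 194 193 196 195 192 191 195 195 177 107 132 146  73  64
   75  83]
 [176 193 193 192 194 193 193 184 168 191 196 194 175 110 117 130  75  66
   70  68]
 [159 189 190 
[... 3302 characters left out ...]
52388 0.0442077  0.04219281 0.03927663 0.03814615 0.0475854
 0.04808814 0.04738491 0.04445649 0.04286566 0.03787382 0.03530443
 0.04736062 0.04620529 0.04432047 0.03850896]
from h import *
N=4
def board(a):
    k=lambda u,v:ray(a,235+u/6-.4,175+v/6-.4,.016)
    bl,br,tr=k(50,555),k(685,630),k(735,125)
    return bl,br,tr
def meas(name,box):
    C=[cam(name) for _ in range(N)]; c=C[0]
    im=np.mean([x["image"].astype(float) for x in C],0)
    return c,im
def rider(im,box):
    r,g,b=im[...,0],im[...,1],im[...,2]; m=np.zeros(r.shape,bool); x0,y0,x1,y1=box
    w=np.clip((r-b-60)/60,0,1); m[y0:y1,x0:x1]=1; w=w*m
    v,u=np.mgrid[:480,:640]; return (u*w).sum()/w.sum(),(v*w).sum()/w.sum(),w.sum()
```

{"name": "jog_arm", "arguments": {"deltas": [{"delta_pos": [0.15, -0.09, 0], "yaw": 0.15, "fingers": 0.6}, {"delta_pos": [0.3, -0.18, 0], "yaw": 0.3, "fingers": 0.6}, {"delta_pos": [0.45, -0.27, 0], "yaw": 0.45, "fingers": 0.6}, {"delta_pos": [0.6, -0.37, 0], "yaw": 0.6, "fingers": 0.6}, {"delta_pos": [0.75, -0.46, 0], "yaw": 0.69, "fingers": 0.6}, {"delta_pos": [0.75, -0.46, 0], "yaw": 0.69, "fingers": 0.6}]}}

```text
clock: 1.6
eef_pos: [0.3556, -0.2342, 0.1929]
tool_rot: [0.998, -0.057, 0.0, -0.0]
ft_force: [-0.1, -1.0, -0.1]
grip_width: 0.0516
grasp_force: 0.0
```

```bash
cat >> h.py <<'E'
from scipy.spatial.transform import Rotation as Ro
def need(tx,ty,tz,yaw=-.118):
    o=bot.get_obs(); R=Ro.from_quat(o["tool_rot"]).as_matrix(); p=o["eef_pos"]
    t=np.arctan2(R[1,0],R[0,0])
    print("clk",round(o["clock"],2),"p",p.round(4),"yaw",round(t,4),"tilt",R[:2,2].round(4),"F",o["ft_force"].round(1),"w",round(o["grip_width"],4),round(o["grasp_force"],1),"q",o["joint_pos"].round(2))
    print("delta",(R.T@(np.array([tx,ty,tz])-p)/.3).round(4),"yaw",round((t-yaw)/(np.pi/4),4))
E
python3 - <<'E'
from m import *
need(.502,-.020,.19)
a,im=meas("top",0)
for uv in((320.1,250.),):print(ray(a,*uv,.105))
E
```

```text
clk 1.6 p [ 0.3556 -0.2342  0.1929] yaw -0.1148 tilt [0.001  0.0008] F [-0.1 -1.  -0.1] w 0.0516 0.0 q [-0.58  0.09 -0.17  1.3   0.    2.67]
delta [ 0.4031 -0.7653  0.0109] yaw 0.004
[ 0.50226575 -0.01989013  0.105     ]
```

{"name": "jog_arm", "arguments": {"deltas": [{"delta_pos": [0, 0, 0], "yaw": -0.19, "fingers": 0.6}, {"delta_pos": [0, 0, 0], "yaw": -0.38, "fingers": 0.6}, {"delta_pos": [0, 0, 0], "yaw": -0.57, "fingers": 0.6}, {"delta_pos": [0, 0, 0], "yaw": -0.76, "fingers": 0.6}, {"delta_pos": [0, 0, 0], "yaw": -0.95, "fingers": 0.6}, {"delta_pos": [0, 0, 0], "yaw": -1, "fingers": 0.6}]}}

```text
clock: 2.4
eef_pos: [0.3531, -0.2389, 0.1927]
tool_rot: [0.945, 0.328, -0.0, 0.0]
ft_force: [0.6, -0.6, -0.9]
grip_width: 0.0511
grasp_force: 0.0
```

{"name": "jog_arm", "arguments": {"deltas": [{"delta_pos": [0, 0, 0], "yaw": -0.19, "fingers": 0.6}, {"delta_pos": [0, 0, 0], "yaw": -0.38, "fingers": 0.6}, {"delta_pos": [0, 0, 0], "yaw": -0.57, "fingers": 0.6}, {"delta_pos": [0, 0, 0], "yaw": -0.76, "fingers": 0.6}, {"delta_pos": [0, 0, 0], "yaw": -0.95, "fingers": 0.6}, {"delta_pos": [0, 0, 0], "yaw": -1, "fingers": 0.6}]}}

```text
clock: 3.0
eef_pos: [0.3531, -0.2389, 0.1927]
tool_rot: [0.747, 0.664, -0.0, 0.0]
ft_force: [0.9, -0.4, 0.4]
grip_width: 0.051
grasp_force: 0.0
```

{"name": "jog_arm", "arguments": {"deltas": [{"delta_pos": [0, 0, 0], "yaw": -0.19, "fingers": 0.6}, {"delta_pos": [0, 0, 0], "yaw": -0.38, "fingers": 0.6}, {"delta_pos": [0, 0, 0], "yaw": -0.57, "fingers": 0.6}, {"delta_pos": [0, 0, 0], "yaw": -0.76, "fingers": 0.6}, {"delta_pos": [0, 0, 0], "yaw": -0.95, "fingers": 0.6}, {"delta_pos": [0, 0, 0], "yaw": -1, "fingers": 0.6}]}}

```text
clock: 3.6
eef_pos: [0.3531, -0.239, 0.1927]
tool_rot: [0.436, 0.9, -0.0, -0.0]
ft_force: [-0.1, 0.4, -0.4]
grip_width: 0.051
grasp_force: 0.0
```

{"name": "jog_arm", "arguments": {"deltas": [{"delta_pos": [0, 0, 0], "yaw": -0.19, "fingers": 0.6}, {"delta_pos": [0, 0, 0], "yaw": -0.38, "fingers": 0.6}, {"delta_pos": [0, 0, 0], "yaw": -0.57, "fingers": 0.6}, {"delta_pos": [0, 0, 0], "yaw": -0.76, "fingers": 0.6}, {"delta_pos": [0, 0, 0], "yaw": -0.95, "fingers": 0.6}, {"delta_pos": [0, 0, 0], "yaw": -1, "fingers": 0.6}]}}

```text
clock: 4.2
eef_pos: [0.3531, -0.2389, 0.1926]
tool_rot: [0.059, 0.998, -0.0, -0.0]
ft_force: [-0.1, 0.4, 0.5]
grip_width: 0.0513
grasp_force: 0.0
```

Run:
```python
from m import *
need(.502,-.019,.15,np.pi-.118)
```

```text
clk 4.2 p [ 0.3531 -0.2389  0.1926] yaw 3.0238 tilt [-0.0003 -0.0003] F [-0.1  0.4  0.5] w 0.0513 0.0 q [-0.59  0.09 -0.17  1.3  -0.   -0.48]
delta [-0.4069  0.7864  0.1418] yaw 0.0003
```

{"name": "jog_arm", "arguments": {"deltas": [{"delta_pos": [-0.07, 0.13, 0], "yaw": 0, "fingers": 0.6}, {"delta_pos": [-0.14, 0.26, 0], "yaw": 0, "fingers": 0.6}, {"delta_pos": [-0.21, 0.4, 0], "yaw": 0, "fingers": 0.6}, {"delta_pos": [-0.28, 0.53, 0], "yaw": 0, "fingers": 0.6}, {"delta_pos": [-0.34, 0.66, 0.05], "yaw": 0, "fingers": 0.6}, {"delta_pos": [-0.407, 0.786, 0.1], "yaw": 0, "fingers": 0.6}, {"delta_pos": [-0.407, 0.786, 0.14], "yaw": 0, "fingers": 0.6}, {"delta_pos": [-0.407, 0.786, 0.14], "yaw": 0, "fingers": 0.6}]}}

```text
clock: 5.0
eef_pos: [0.5015, -0.0184, 0.1484]
tool_rot: [0.059, 0.998, -0.0, -0.002]
ft_force: [-0.1, 0.1, -0.2]
grip_width: 0.0511
grasp_force: 0.0
```

Run:
```python
from m import *
need(.502,-.019,.088,np.pi-.118)
b=cam("scene"); save(b,"pics/s2.png",(258,170,378,270),6)
```

```text
clk 5.0 p [ 0.5015 -0.0184  0.1484] yaw 3.0233 tilt [-0.005  -0.0005] F [-0.1  0.1 -0.2] w 0.0511 0.0 q [-0.04  0.27 -0.07  1.23 -0.    0.08]
delta [-0.0029 -0.0014  0.2014] yaw -0.0004
```

View pics/s2.png

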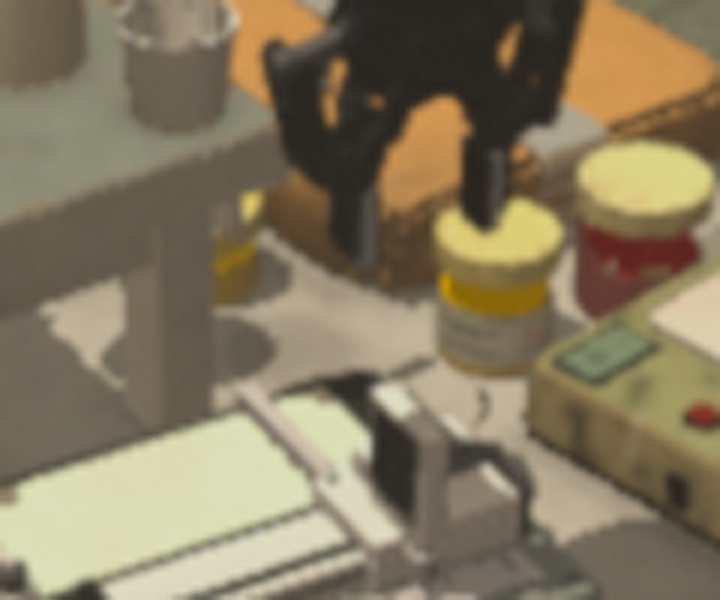

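The fingers straddle the leg (fingertips at about crop (355,250) and (485,220)), with the leg at (410,430) below.

{"name": "jog_arm", "arguments": {"deltas": [{"delta_pos": [-0.003, -0.001, 0.1], "yaw": 0, "fingers": 0.6}, {"delta_pos": [-0.003, -0.001, 0.19], "yaw": 0, "fingers": 0.6}, {"delta_pos": [-0.003, -0.001, 0.195], "yaw": 0, "fingers": 0.4}, {"delta_pos": [-0.003, -0.001, 0.195], "yaw": 0, "fingers": 0.2}, {"delta_pos": [-0.003, -0.001, 0.195], "yaw": 0, "fingers": 0}, {"delta_pos": [-0.003, -0.001, 0.195], "yaw": 0, "fingers": 0}, {"delta_pos": [-0.003, -0.001, 0.195], "yaw": 0, "fingers": 0}, {"delta_pos": [-0.003, -0.001, 0.195], "yaw": 0, "fingers": 0}]}}

```text
clock: 5.85
eef_pos: [0.5044, -0.0181, 0.093]
tool_rot: [0.059, 0.998, 0.0, 0.001]
ft_force: [-0.2, -0.9, -0.6]
grip_width: 0.0002
grasp_force: 0.0
```

Run:
```python
from m import *
need(.502,-.020,.088,np.pi-.118)
b=cam("scene"); save(b,"pics/s3.png",(258,190,378,290),6)
```

```text
clk 5.85 p [ 0.5044 -0.0181  0.093 ] yaw 3.0236 tilt [ 0.0014 -0.0001] F [-0.2 -0.9 -0.6] w 0.0002 0.0 q [-0.04  0.32 -0.16  1.09 -0.    0.08]
delta [ 0.007  -0.0073  0.0165] yaw -0.0
```

View pics/s3.png

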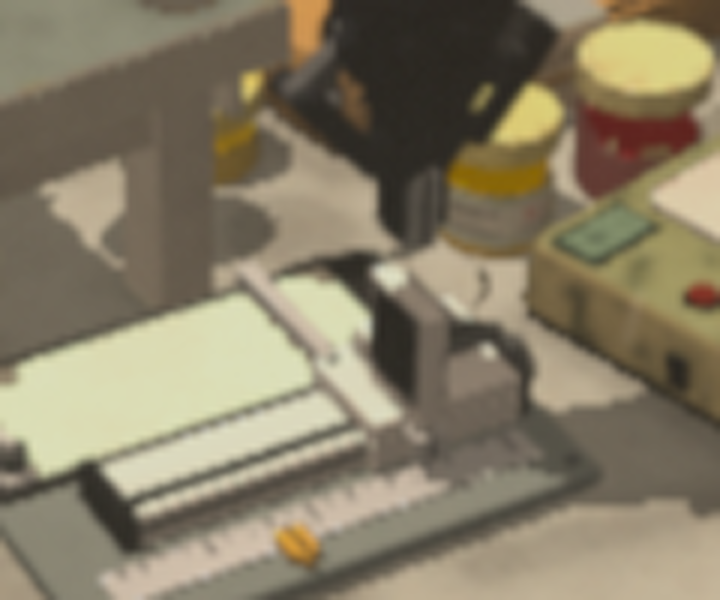

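The shot shows the fingers shut and missing the leg: tips at about crop (410,240), the leg's top at (380–440, 270–320) below or in front of them. I'll measure where the tips really are.

Run:
```python
from m import *
a=cam("top"); b=cam("scene")
print("proj tcp",proj(b,[.5044,-.0181,.093]),proj(a,[.5044,-.0181,.093]), "legtop", proj(b,[.502,-.02,.105]))
P=cloud(b)
for v in range(218,236,2): print(v,P[v,326].round(3),P[v,322].round(3),P[v,330].round(3))
for v,u in((236,323),(238,325),(241,328)):print("leg",v,u,P[v,u].round(3))
save(a,"pics/t2.png",(235,175,365,285),6)
```

```text
proj tcp [325.12727266 241.62436263] [319.23261664 249.67487411] legtop [326.427113   238.01580637]
218 [ 0.493 -0.009  0.175] [ 0.5   -0.002  0.174] [ 0.493 -0.022  0.17 ]
220 [ 0.497 -0.012  0.166] [ 0.506 -0.007  0.163] [ 0.493 -0.022  0.164]
222 [ 0.495 -0.01   0.162] [ 0.505 -0.006  0.158] [ 0.491 -0.02   0.16 ]
224 [ 0.495 -0.011  0.155] [ 0.502 -0.004  0.154] [ 0.492 -0.021  0.153]
226 [ 0.498 -0.014  0.146] [ 0.504 -0.006  0.146] [ 0.492 -0.022  0.147]
228 [ 0.495 -0.012  0.143] [ 0.663 -0.134  0.003] [ 0.49  -0.021  0.142]
230 [ 0.497 -0.013  0.136] [ 0.658 -0.131 -0.001] [ 0.641 -0.148  0.002]
232 [ 0.641 -0.133  0.   ] [ 0.63  -0.108  0.017] [ 0.634 -0.143  0.001]
234 [ 0.635 -0.128 -0.002] [ 0.521 -0.02   0.107] [ 0.629 -0.139 -0.002]
leg 236 323 [ 0.515 -0.019  0.104]
leg 238 325 [ 0.5   -0.013  0.109]
leg 241 328 [ 0.489 -0.015  0.105]
```

View pics/t2.png

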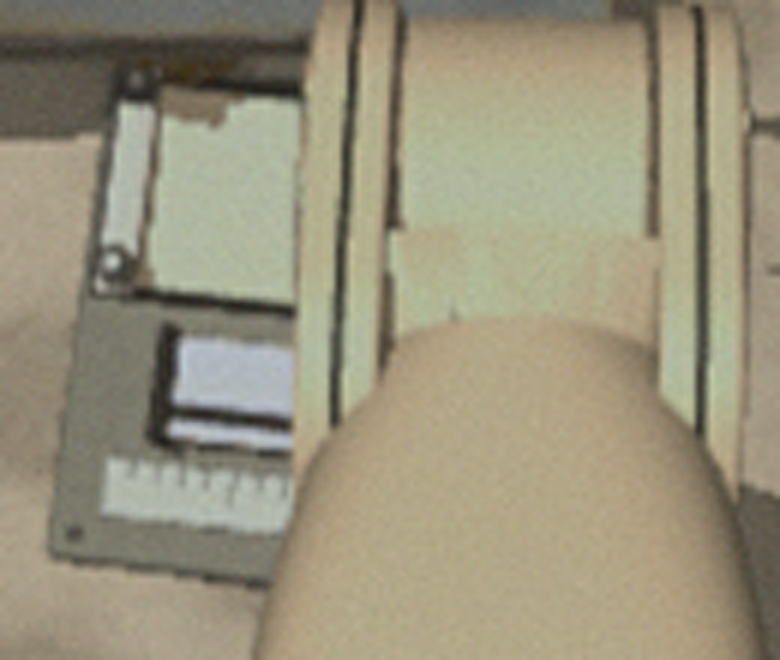

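Run:
```python
from m import *
need(.502,-.02,.088,np.pi-.118)
b=cam("scene")
for z in(.15,.16,.17,.18,.19,.2):print(z,proj(b,[.5045,.0075,z]),proj(b,[.4985,-.044,z]))
print("tip shut z by pixel",[ (z,proj(b,[.502,-.019,z]).round(1)) for z in(.093,.11,.12,.13,.14)])
o=bot.get_obs(); print(o["joint_pos"],o["joint_vel"],o["tau"])
P=cloud(b); m=(P[...,2]>.115)&(P[...,2]<.15)&(abs(P[...,0]-.5)<.04)&(abs(P[...,1]+.02)<.04); vv,uu=np.where(m); print(m.sum(),vv.max(),P[m].min(0),P[m].max(0))
save(b,"pics/s4.png",(258,60,458,260),3)
```

```text
clk 6.0 p [ 0.504  -0.018   0.0924] yaw 3.0237 tilt [ 0.0003 -0.    ] F [0.1 0.4 0.2] w 0.0004 0.0 q [-0.04  0.32 -0.16  1.09  0.    0.08]
delta [ 0.0057 -0.0074  0.0147] yaw 0.0001
0.15 [317.69571317 226.49967314] [335.27445153 220.9389742 ]
0.16 [317.77908252 223.13849401] [335.44269083 217.61348054]
0.17 [317.86329159 219.7434603 ] [335.61259274 214.25512292]
0.18 [317.94835312 216.31405793] [335.78418204 210.86341175]
0.19 [318.03428013 212.84976238] [335.95748398 207.43784769]
0.2 [318.1210859  209.35003837] [336.13252433 203.97792135]
tip shut z by pixel [(0.093, array([326. , 241.9])), (0.11, array([326.2, 236.6])), (0.12, array([326.3, 233.3])), (0.13, array([326.4, 230.1])), (0.14, array([326.6, 226.8]))]
[-3.56328722e-02  3.16141929e-01 -1.64209853e-01  1.09039351e+00
  3.60948292e-06  8.22384141e-02] [-0.00022741  0.00234899 -0.00108663 -0.00011086 -0.00066166 -0.0015333 ] [-1.91867561e-02 -3.88521373e+01  2.32259059e+01 -1.27914418e-04
 -1.25497390e-03 -1.22405881e-04]
47 231 [ 0.48852023 -0.03082539  0.13505279] [ 0.50971944 -0.00287884  0.14989999]
```

View pics/s4.png

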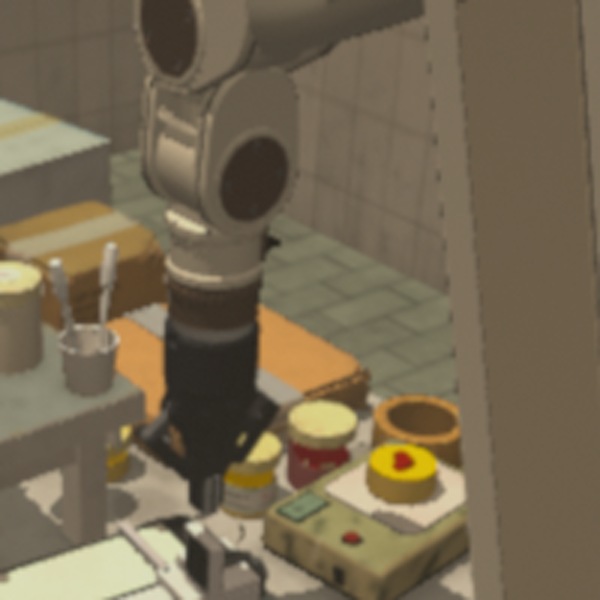

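The reported TCP reads about 40 mm lower than where the cameras show the fingertips (about 0.133 m). That fits the grip shutting on nothing, so I'll set height by the cameras. Next I reopen, descend 43 mm and look.

{"name": "jog_arm", "arguments": {"deltas": [{"delta_pos": [0.005, -0.006, 0], "yaw": 0, "fingers": 0.6}, {"delta_pos": [0.005, -0.006, 0], "yaw": 0, "fingers": 0.6}, {"delta_pos": [0.005, -0.006, 0], "yaw": 0, "fingers": 0.6}, {"delta_pos": [0.005, -0.006, 0], "yaw": 0, "fingers": 0.6}, {"delta_pos": [0.005, -0.006, 0.05], "yaw": 0, "fingers": 0.6}, {"delta_pos": [0.005, -0.006, 0.1], "yaw": 0, "fingers": 0.6}, {"delta_pos": [0.005, -0.006, 0.14], "yaw": 0, "fingers": 0.6}, {"delta_pos": [0.005, -0.006, 0.14], "yaw": 0, "fingers": 0.6}]}}

```text
clock: 6.85
eef_pos: [0.5005, -0.0196, 0.0484]
tool_rot: [0.059, 0.998, -0.0, -0.002]
ft_force: [0.2, 0.3, -0.5]
grip_width: 0.0509
grasp_force: 0.0
```

Run:
```python
from m import *
need(.502,-.02,.0495,np.pi-.118)
b=cam("scene"); save(b,"pics/s5.png",(268,190,378,290),6)
P=cloud(b)
k=b["image"].astype(int).sum(-1)<140
m=k&(P[...,2]>.06)&(P[...,2]<.15)&(abs(P[...,0]-.5)<.05)&(abs(P[...,1]+.02)<.06)
ex=np.array([np.cos(.118),-np.sin(.118)]);ey=np.array([np.sin(.118),np.cos(.118)])
q=P[m]-[.502,-.02,0]; Y=q[:,:2]@ey
for s in(q[Y>.014],q[Y<-.014]): print(len(s),s[:,2].min(),np.sort(s[:,2])[:8].round(3),(s[:,:2]@ey).min(),(s[:,:2]@ey).max(),(s[:,:2]@ex).min(),(s[:,:2]@ex).max())
```

```text
clk 6.85 p [ 0.5005 -0.0196  0.0484] yaw 3.0235 tilt [-0.0039  0.0002] F [ 0.2  0.3 -0.5] w 0.0509 0.0 q [-0.04  0.36 -0.23  0.99  0.    0.08]
delta [-0.0052 -0.0007 -0.0036] yaw -0.0001
88 0.10572321843203236 [0.106 0.106 0.107 0.109 0.109 0.11  0.111 0.111] 0.021698756788229915 0.056530804359202165 -0.018110599611447606 0.00828224961362636
107 0.09574537721129246 [0.096 0.097 0.097 0.099 0.101 0.104 0.105 0.106] -0.058715957016825464 -0.023749801321282595 -0.017000823241765228 0.009268936904750924
```

View pics/s5.png

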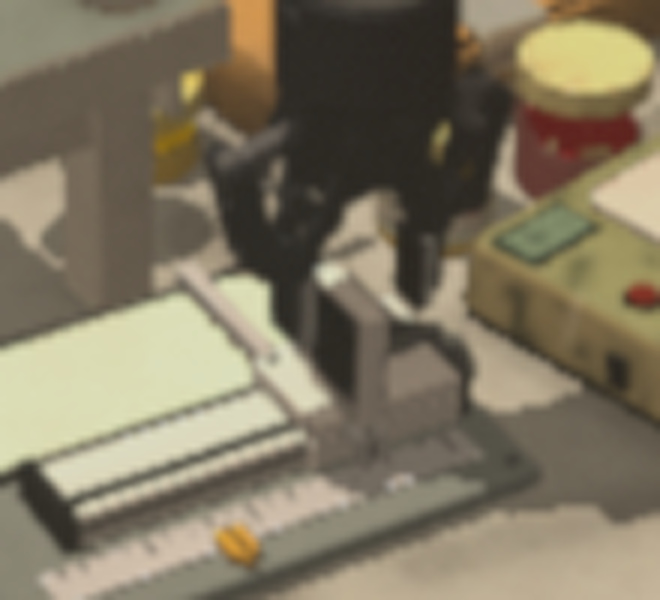

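The picture shows the fingers straddling the leg (left at about (290,320), right at (415,290)), with the tips about 96 mm up and clear of the paddle. Closing now.

{"name": "jog_arm", "arguments": {"deltas": [{"delta_pos": [-0.005, 0, 0], "yaw": 0, "fingers": 0.4}, {"delta_pos": [-0.005, 0, 0], "yaw": 0, "fingers": 0.2}, {"delta_pos": [-0.005, 0, 0], "yaw": 0, "fingers": 0}, {"delta_pos": [-0.005, 0, 0], "yaw": 0, "fingers": 0}, {"delta_pos": [-0.005, 0, 0], "yaw": 0, "fingers": 0}, {"delta_pos": [-0.005, 0, 0], "yaw": 0, "fingers": 0}, {"delta_pos": [-0.005, 0, 0], "yaw": 0, "fingers": 0}]}}

```text
clock: 7.6
eef_pos: [0.5048, -0.0188, 0.0513]
tool_rot: [0.059, 0.998, 0.001, 0.001]
ft_force: [0.3, 4.8, 5.9]
grip_width: 0.0161
grasp_force: 60.2
```

{"name": "jog_arm", "arguments": {"deltas": [{"delta_pos": [0, 0.03, 0], "yaw": 0, "fingers": 0}, {"delta_pos": [0, 0.06, 0], "yaw": 0, "fingers": 0}, {"delta_pos": [0, 0.09, 0], "yaw": 0, "fingers": 0}, {"delta_pos": [0, 0.12, 0], "yaw": 0, "fingers": 0}, {"delta_pos": [0, 0.15, 0], "yaw": 0, "fingers": 0}, {"delta_pos": [0, 0.18, 0], "yaw": 0, "fingers": 0}, {"delta_pos": [0, 0.21, 0], "yaw": 0, "fingers": 0}, {"delta_pos": [0, 0.235, 0], "yaw": 0, "fingers": 0}, {"delta_pos": [0, 0.25, 0], "yaw": 0, "fingers": 0}, {"delta_pos": [0, 0.25, 0], "yaw": 0, "fingers": 0}, {"delta_pos": [0, 0.25, 0], "yaw": 0, "fingers": 0}]}}

```text
clock: 8.7
eef_pos: [0.5137, 0.0532, 0.0513]
tool_rot: [0.059, 0.998, -0.001, 0.001]
ft_force: [0.3, -2.0, 6.2]
grip_width: 0.016
grasp_force: 60.3
```

Run:
```python
from m import *
need(.502,-.02,.0495,np.pi-.118)
b,im=meas("scene",0); b["image"]=im.astype(np.uint8)
x=b.copy(); save(b,"pics/s6.png",(255,205,345,305),6)
print(rider(im,(298,270,318,292)))
```

```text
clk 8.7 p [0.5137 0.0532 0.0513] yaw 3.0228 tilt [ 0.0028 -0.0031] F [ 0.3 -2.   6.2] w 0.016 60.3 q [ 0.11  0.38 -0.19  1.   -0.    0.22]
delta [ 0.0098 -0.2469  0.0067] yaw -0.001
(np.float64(307.12604181897944), np.float64(279.8859482380465), np.float64(28.49583333333333))
```

View pics/s6.png

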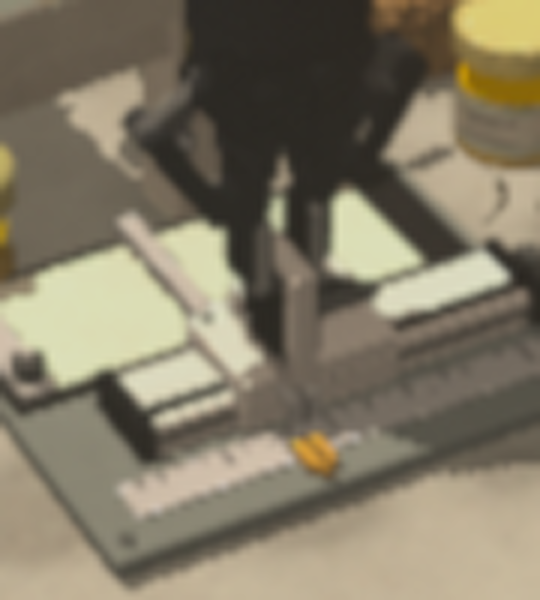

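The leg now stands just beside the rider: leg front face at crop x≈285–318, pointer foot at about (303,430), rider at (317,453). I'll now measure the residual at sub-pixel level.

Run:
```python
from m import *
b,im=meas("scene",0); np.save("sc.npy",im)
ex=np.array([np.cos(.118),-np.sin(.118),0]);ey=np.array([np.sin(.118),np.cos(.118),0])
L0=np.array([.502,-.02,0])
o=-b["R"].T@b["t"]
def onplane(u,v,xb):   # plane at board x offset xb from leg centre
    d=b["R"].T@np.array([(u-b["cx"])/b["fx"],(v-b["cy"])/b["fy"],1])
    k=(xb-(o-L0)@ex)/(d@ex); p=o+k*d; return (p-L0)@ey,p[2]
g=im.mean(-1)
for v in range(250,274,2): print(v,g[v,298:314].astype(int),[tuple(np.round(onplane(u,v,-.023),4)) for u in(302,307)])
print("rider r"); print(im[272:286,300:316,0].astype(int)); print(im[272:286,300:316,2].astype(int))
print("rider line top-view:",[(ray(cam("top"),285.6,265.5,.025)-L0)@ey])
print(proj(b,L0+ex*-.026+ey*.076+[0,0,.025]))
```

```text
250 [ 75  73  63  82 110 124 127 124 117  97  80  97 127 157 164 168] [(np.float64(0.0846), np.float64(0.1124)), (np.float64(0.0705), np.float64(0.1073))]
252 [ 76  71  56  53  79 117 128 107 100  86  59  51  47  49  55  58] [(np.float64(0.0846), np.float64(0.1063)), (np.float64(0.0705), np.float64(0.1011))]
254 [ 54  47  42  47  77 104 103  99  97  85  59  55  56  58  59  58] [(np.float64(0.0846), np.float64(0.1001)), (np.float64(0.0704), np.float64(0.0949))]
256 [ 40  40  40  47  82 109 104  99  97  85  62  62  71  84  97 102] [(np.float64(0.0846), np.float64(0.0939)), (np.float64(0.0704), np.float64(0.0886))]
258 [ 40  40  40  47  82 109 104  99  98  92  94 112 119 121 123 123] [(np.float64(0.0846), np.float64(0.0877)), (np.float64(0.0703), np.float64(0.0823))]
260 [ 44  41  40  47  82 109 104  99  97  95 104 121 124 124 124 124] [(np.float64(0.0846), np.float64(0.0814)), (np.float64(0.0702), np.float64(0.076))]
262 [ 92  56  42  47  81 107 103  99  97  96 106 123 125 125 124 123] [(np.float64(0.0846), np.float64(0.0751)), (np.float64(0.0702), np.float64(0.0696))]
264 [159 100  75
[... 2006 characters left out ...]
 106 105 102]
 [125 102  91  85  90  82  79  78  79  90 101 118 138 146 143 116]
 [150 142 126  92  78  63  59  60  66  93 129 146 140 139 142 122]
 [163 166 147  99  66  59  56  55  59  83 117 132 120 112 118 120]
 [171 171 161 130  83  60  57  55  54  61  79 103 118 119 120 121]
 [172 170 172 159 106  66  56  56  54  53  64  93 116 120 121 121]
 [166 147 143 143 115  87  58  52  51  50  54  79 107 119 120 118]
 [137 120 111 117 118 105  75  57  52  49  64  90 108 115 112 105]
 [113 117 117 118 119 115 104  95  83  64  72  94 105  99  90  81]
 [117 118 118 118 119 118 117 113 103  87  79  80  82  75  67  64]]
rider line top-view: [np.float64(0.07582661254364552)]
[305.48063565 277.0302653 ]
```

Run:
```python
from m import *
b=cam("scene"); im=np.load("sc.npy")
ex=np.array([np.cos(.118),-np.sin(.118),0]);ey=np.array([np.sin(.118),np.cos(.118),0]);L0=np.array([.502,-.02,0])
f=lambda u,v,z:(np.array([(ray(b,u,v,z)-L0)@ex,(ray(b,u,v,z)-L0)@ey])*1000).round(1)
for p in((306,278),(307.2,279),(308,280),(308.6,281)): print("rider",f(*p,.025))
for p in((305,270.5),(305.7,272),(306,273),(306,274)): print("pointer",f(*p,.034))
# rectified patches: z=.025 rider, z=.034 pointer, averaged along x
g=im.mean(-1).astype(np.float32); r=im[...,0].astype(np.float32)
S=np.arange(.058,.096,.001)
def strip(z,xs,ch):
    A=[]
    for x in xs:
        q=np.array([proj(b,L0+ex*x+ey*s+[0,0,z]) for s in S],np.float32)
        A.append(cv2.remap(ch,q[:,:1],q[:,1:],cv2.INTER_CUBIC).ravel())
    return np.array(A)
np.set_printoptions(linewidth=250)
print((S*1000).round().astype(int))
for x in np.arange(-.046,-.018,.003): print("z25",round(x,3),strip(.025,[x],r)[0].astype(int))
for x in np.arange(-.04,-.018,.003): print("z34",round(x,3),strip(.034,[x],g)[0].astype(int))
```

```text
rider [-30.   76.7]
rider [-34.9  76. ]
rider [-39.3  76.2]
rider [-43.4  76.8]
pointer [-12.   69.6]
pointer [-18.2  71. ]
pointer [-22.1  72.3]
pointer [-25.5  74.3]
[58 59 60 61 62 63 64 65 66 67 68 69 70 71 72 73 74 75 76 77 78 79 80 81 82 83 84 85 86 87 88 89 90 91 92 93 94 95]
z25 -0.046 [144 144 143 142 141 141 142 142 142 141 141 141 140 141 149 156 162 164 163 165 170 172 173 171 163 152 141 132 127 127 130 135 138 140 141 140 140 140]
z25 -0.043 [145 145 143 140 135 132 132 134 137 142 143 146 156 170 183 191 189 182 177 174 176 184 192 196 192 183 168 154 145 139 139 141 143 143 141 138 133 130]
z25 -0.04 [156 159 157 152 149 147 147 150 151 153 161 172 184 198 205 204 196 182 171 169 178 192 204 210 206 195 180 164 154 149 150 154 158 160 157 151 147 146]
z25 -0.037 [169 171 171 171 171 171 171 172 173 174 176 182 193 202 208 207 198 186 177 176 184 195 206 211 208 199 184 171 164 164 171 181 189 190 188 187 183 180]
z25 -0.034 [152 158 164 167 165 162 158 155 152 152 157 166 180 193 203 206 201 191 182 179 185 196 207 213 210 199 185 173 167 171 182 193 202 208 210 208 2
[... 1375 characters left out ...]
 92  91  92  94  98 101 104 104 103 101  99  99 100 101 101 103 103  99  96  92  92  95 102 111 120 132 144 153 162]
z34 -0.028 [ 92  93  95  97  99 100  98  94  90  87  87  89  91  94  96  95  92  88  86  87  90  92  94  96  95  92  89  86  85  86  88  92  97 107 118 131 145 156]
z34 -0.025 [ 86  86  87  89  90  91  90  88  86  86  86  87  89  88  85  81  78  77  79  82  85  88  89  89  88  86  85  84  84  85  87  89  91  94  98 105 111 116]
z34 -0.022 [87 86 87 88 90 90 90 89 88 87 87 86 83 79 76 75 76 78 81 84 86 87 87 87 87 87 88 89 90 91 90 89 89 88 88 88 90 93]
z34 -0.019 [93 93 94 95 96 94 93 91 90 89 86 81 77 74 75 78 81 84 86 88 88 87 88 90 92 94 96 97 98 97 95 94 93 93 94 96 98 98]
```

Run:
```python
from m import *
b=cam("scene"); im1=np.load("sc.npy"); im0=cv2.imread("pics/scene0.png")[...,::-1].astype(float)
ex=np.array([np.cos(.118),-np.sin(.118),0]);ey=np.array([np.sin(.118),np.cos(.118),0]);L0=np.array([.502,-.02,0])
np.set_printoptions(linewidth=250)
def strip(im,xb,z,S):
    g=im.mean(-1).astype(np.float32)
    q=np.array([proj(b,L0+ex*xb+ey*s+[0,0,z]) for s in S],np.float32)
    return cv2.remap(g,q[:,:1],q[:,1:],cv2.INTER_LINEAR).ravel().astype(int)
for im,S in((im0,np.arange(-.014,.015,.001)),(im1,np.arange(.062,.093,.001))):
    print((S*1000).round().astype(int))
    for z in(.097,.09,.08,.07): print("face",z,strip(im,-.023,z,S))
    for x in(-.031,-.028,-.025,-.022,-.019,-.016): print("ptr",x,strip(im,x,.034,S))
```

```text
[-14 -13 -12 -11 -10  -9  -8  -7  -6  -5  -4  -3  -2  -1   0   1   2   3   4   5   6   7   8   9  10  11  12  13  14]
face 0.097 [ 89  82  74  69  65  66  66  66  65  69  74  80  83  87  90  92  93  93  94  95  97  99 100 102  95  88  80  69  59]
face 0.09 [ 73  74  75  74  72  71  69  68  67  71  75  79  83  86  89  90  92  93  94  95  96  98 100 101  94  87  80  69  60]
face 0.08 [106 106 105 105 105 105 105 106 105 101  96  93  92  90  90  91  92  92  94  95  96  98 100  98  91  85  76  66  57]
face 0.07 [116 116 116 116 116 116 115 114 110 106 102  98  95  91  91  91  92  92  93  94  95  98 100  96  91  86  80  73  67]
ptr -0.031 [ 96  97  98  98  99  98  97  97  96  95  94  92  89  88  88  89  91  91  91  91  91  90  88  91  97 107 117 130 142]
ptr -0.028 [ 92  93  93  93  92  92  92  92  92  91  88  86  84  84  84  84  82  81  80  81  81  82  85  88  92 100 111 121 122]
ptr -0.025 [ 87  87  87  86  86  85  85  85  85  84  83  82  81  79  75  72  71  73  75  76  79  81  83  86  91  98 100 100 101]
ptr -0.022 [85 84 84 84 85 85 84 84 84 83 82 80 77 73 70 72 73 75 77 80 82 84 87 8
[... 884 characters left out ...]
7]
ptr -0.031 [103 103 102  99  95  93  92  93  95  98 100 102 103 103 101  99  99 100 100 101 102 102 100  98  95  96  99 102 112 122 132]
ptr -0.028 [ 98  98  97  94  90  88  89  90  91  93  94  95  92  89  88  89  90  91  93  95  95  93  90  88  87  88  91  96 102 110 120]
ptr -0.025 [91 91 90 88 87 87 87 87 88 89 86 82 79 79 81 83 85 88 90 89 88 87 86 86 86 88 90 91 93 95 98]
ptr -0.022 [90 90 90 89 88 88 87 87 84 80 76 77 78 79 82 84 87 87 87 87 88 88 88 89 90 91 90 89 90 91 93]
ptr -0.019 [95 93 92 91 90 88 86 82 78 76 78 79 81 84 86 87 88 88 89 90 91 93 95 97 97 96 95 95 94 93 94]
ptr -0.016 [95 94 94 92 91 88 85 82 81 81 82 85 88 91 91 92 92 92 93 94 95 96 97 97 97 97 97 97 97 97 97]
```

Run:
```python
from m import *
ex=np.array([np.cos(.118),-np.sin(.118),0]);ey=np.array([np.sin(.118),np.cos(.118),0]);L0=np.array([.502,-.02,0])
C=[cam("scene") for _ in range(10)]; b=C[0]; im=np.mean([c["image"].astype(float) for c in C],0)
P=np.mean([cloud(c) for c in C],0)-L0
B=np.stack([P@ex,P@ey,P[...,2]],-1)*1000
for u in range(301,309): print("face",u,B[254:264,u].mean(0).round(1))
print("rider px"); 
for v,u in((278,306),(279,307),(280,308),(281,308),(279,305),(279,309)): print(v,u,B[v,u].round(1))
print("pointer col")
for v in range(266,277): print(v,[tuple(B[v,u].round(0).astype(int)) for u in(304,305,306,307)])
b["image"]=im.astype(np.uint8); save(b,"pics/s7.png",(290,245,325,290),14)
need(.5,0,.05,np.pi-.118)
```

```text
face 301 [-12.1  81.4  77.5]
face 302 [-16.9  81.2  80.7]
face 303 [-34.9  88.5  95.5]
face 304 [-28.8  82.2  89. ]
face 305 [-29.6  79.8  88.7]
face 306 [-21.3  72.2  80.3]
face 307 [-21.1  69.2  79. ]
face 308 [-23.9  67.9  80.5]
rider px
278 306 [-30.7  77.2  25.7]
279 307 [-115.4  123.2  104. ]
280 308 [-39.8  76.5  25.5]
281 308 [-42.7  78.2  25.1]
279 305 [-33.3  81.5  26.1]
279 309 [-37.5  72.2  25.3]
pointer col
266 [(np.int64(-20), np.int64(77), np.int64(58)), (np.int64(-20), np.int64(74), np.int64(57)), (np.int64(-21), np.int64(72), np.int64(56)), (np.int64(-20), np.int64(68), np.int64(54))]
267 [(np.int64(-21), np.int64(77), np.int64(55)), (np.int64(-22), np.int64(75), np.int64(55)), (np.int64(-22), np.int64(72), np.int64(53)), (np.int64(-21), np.int64(69), np.int64(52))]
268 [(np.int64(-20), np.int64(77), np.int64(51)), (np.int64(-22), np.int64(75), np.int64(51)), (np.int64(-20), np.int64(71), np.int64(49)), (np.int64(-20), np.int64(69), np.int64(48))]
269 [(np.int64(-20), np.int64(77), np.int64(48)), (np.int64(-15), np.int64(71), np.int64(42)), (np.int64(-16), np.int64(6
[... 849 characters left out ...]
nt64(32)), (np.int64(-21), np.int64(75), np.int64(31)), (np.int64(-21), np.int64(72), np.int64(30)), (np.int64(-21), np.int64(69), np.int64(29))]
275 [(np.int64(-22), np.int64(78), np.int64(29)), (np.int64(-12), np.int64(70), np.int64(19)), (np.int64(-13), np.int64(67), np.int64(19)), (np.int64(-14), np.int64(65), np.int64(18))]
276 [(np.int64(-15), np.int64(74), np.int64(19)), (np.int64(-15), np.int64(71), np.int64(19)), (np.int64(-16), np.int64(69), np.int64(18)), (np.int64(-18), np.int64(67), np.int64(19))]
clk 9.75 p [0.5136 0.053  0.0513] yaw 3.0225 tilt [ 0.0027 -0.0031] F [ 0.3 -2.4  5.6] w 0.0158 60.2 q [ 0.11  0.38 -0.19  1.   -0.    0.22]
delta [ 0.0241 -0.1808  0.0047] yaw -0.0014
```

View pics/s7.png

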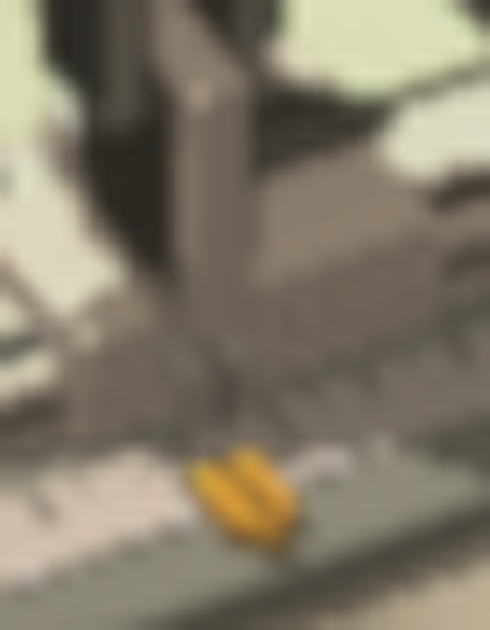

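The zoom shows the rider at about crop (245,495), a dark mark at the pointer foot at about (230,400), and the leg face at x≈175–245. The views disagree by about 3 mm, so I'll cross-check the leg's top face by casting both rest pictures onto z=0.105.

Run:
```python
from m import *
ex=np.array([np.cos(.118),-np.sin(.118),0]);ey=np.array([np.sin(.118),np.cos(.118),0]);L0=np.array([.502,-.02,0])
np.set_printoptions(linewidth=250)
def strip(c,im,xb,z,S):
    g=im.mean(-1).astype(np.float32)
    q=np.array([proj(c,L0+ex*xb+ey*s+[0,0,z]) for s in S],np.float32)
    return cv2.remap(g,q[:,:1],q[:,1:],cv2.INTER_LINEAR).ravel().astype(int)
S=np.arange(-.014,.0145,.001); print((S*1000).round().astype(int))
for n in("scene","top"):
    c=cam(n); im=cv2.imread(f"pics/{n}0.png")[...,::-1].astype(float)
    for x in np.arange(-.028,.029,.004): print(n,round(x*1000),strip(c,im,x,.105,S))
c=cam("top")
for x in np.arange(-.036,-.019,.002): print("ptr top",round(x*1000),strip(c,im,x,.034,S))
S=np.arange(.066,.088,.001); print((S*1000).round().astype(int))
for x in(-.043,-.04,-.037,-.034,-.031,-.028): print("rid top",x,strip(c,im,x,.025,S))
```

```text
[-14 -13 -12 -11 -10  -9  -8  -7  -6  -5  -4  -3  -2  -1   0   1   2   3   4   5   6   7   8   9  10  11  12  13  14]
scene -28 [145 141 139 136 132 129 122 113 102  91  84  78  75  80  83  88  91  93  96  97  98  99 101 102 102 102 103 100  92]
scene -24 [151 156 159 163 162 159 154 141 126 111 107 104 105 112 119 127 129 130 132 131 131 130 126 122 118 107  96  85  74]
scene -20 [163 168 173 178 179 175 165 153 141 130 127 137 148 158 167 173 174 173 173 171 168 164 155 140 124 107  90  73  61]
scene -16 [166 170 175 180 182 175 165 156 151 150 152 161 172 182 187 190 193 193 192 192 185 175 163 144 123 101  85  69  55]
scene -12 [166 171 175 175 174 169 163 155 151 154 159 166 175 184 190 192 195 195 194 192 186 173 160 141 122 100  81  66  53]
scene -8 [161 162 164 162 160 156 153 149 146 150 158 167 175 182 189 192 194 196 195 191 186 174 159 141 120 101  79  65  55]
scene -4 [160 160 159 158 155 153 150 147 147 150 158 165 174 181 189 194 196 196 195 191 184 175 159 140 120  98  80  64  55]
scene 0 [162 161 161 160 157 154 150 147 146 147 155 164 175 183 190 195 196 196 195 191
[... 3968 characters left out ...]
83]
[66 67 68 69 70 71 72 73 74 75 76 77 78 79 80 81 82 83 84 85 86 87]
rid top -0.043 [112  99 101 103 108 115 118 113 108 107 107 110 116 123 129 136 134 133 130 128 126 126]
rid top -0.04 [112  97 100 111 122 131 138 131 123 118 114 116 126 135 139 144 142 137 133 130 127 126]
rid top -0.037 [109  92  86 105 124 130 136 129 115 106 108 111 121 131 136 138 138 137 135 129 124 123]
rid top -0.034 [ 96  84  73  94 119 131 136 134 115  95 107 120 128 134 137 135 132 132 132 129 125 122]
rid top -0.031 [122 105  89  93 111 126 133 140 125 109 110 122 132 137 141 140 139 143 150 156 157 159]
rid top -0.028 [172 158 139 130 138 144 145 144 137 126 121 131 141 144 145 151 160 169 177 186 187 188]
```

The views agree best on about 75 mm of total travel, and 72.6 mm has been made, so I push 2.3 mm more.

{"name": "jog_arm", "arguments": {"deltas": [{"delta_pos": [0, 0.004, 0], "yaw": 0, "fingers": 0}, {"delta_pos": [0, 0.008, 0], "yaw": 0, "fingers": 0}, {"delta_pos": [0, 0.008, 0], "yaw": 0, "fingers": 0}, {"delta_pos": [0, 0.008, 0], "yaw": 0, "fingers": 0}]}}

```text
clock: 10.3
eef_pos: [0.5139, 0.0553, 0.0513]
tool_rot: [0.06, 0.998, -0.002, 0.001]
ft_force: [-0.3, -1.8, 6.0]
grip_width: 0.016
grasp_force: 60.2
```

Run:
```python
from m import *
need(.5,0,.05,np.pi-.118)
b,im=meas("scene",0)
ex=np.array([np.cos(.118),-np.sin(.118),0]);ey=np.array([np.sin(.118),np.cos(.118),0]);L0=np.array([.502,-.02,0])
np.set_printoptions(linewidth=250)
g=im.mean(-1).astype(np.float32); S=np.arange(.064,.093,.001); print((S*1000).round().astype(int))
def st(x,z):
    q=np.array([proj(b,L0+ex*x+ey*s+[0,0,z]) for s in S],np.float32); return cv2.remap(g,q[:,:1],q[:,1:],cv2.INTER_LINEAR).ravel().astype(int)
for z in(.09,.08):print("face",st(-.023,z))
for x in(-.028,-.025,-.022,-.019):print("ptr",x,st(x,.034))
for x in(-.016,-.012,-.018):print("legtop",x,st(x,.105))
print(rider(im,(298,270,318,292)))
```

```text
clk 10.3 p [0.5139 0.0553 0.0513] yaw 3.0224 tilt [ 0.0027 -0.0033] F [-0.3 -1.8  6. ] w 0.016 60.2 q [ 0.11  0.38 -0.19  1.   -0.    0.23]
delta [ 0.0242 -0.1885  0.0049] yaw -0.0015
[64 65 66 67 68 69 70 71 72 73 74 75 76 77 78 79 80 81 82 83 84 85 86 87 88 89 90 91 92]
face [ 58  58  59  59  60  62  64  69  77  84  89  93  97  98  99 100 101 103 104 102 100  94  84  74  65  56  47  44  42]
face [114 113 112 111 108 103  98  96  95  93  94  95  97  98  98  99 101 103 104 102  99  93  83  73  64  55  46  43  42]
ptr -0.028 [ 97  94  91  89  90  92  94  96  98  98  97  95  92  89  86  86  88  90  92  92  91  90  90  91  93  97 100 103 106]
ptr -0.025 [90 89 88 88 89 90 91 92 92 91 89 85 81 78 80 82 84 86 87 88 87 87 88 90 91 92 92 91 93]
ptr -0.022 [90 90 90 90 89 89 89 88 87 84 80 76 77 78 80 82 84 86 87 87 87 88 90 91 90 89 89 90 91]
ptr -0.019 [94 93 92 91 90 89 88 86 83 79 78 79 80 82 84 86 87 87 87 89 91 94 95 95 95 94 94 93 94]
legtop -0.016 [125 109  94  84  83  84  90  98 107 113 118 122 124 125 127 126 125 121 113 103  91  79  68  64  63  64  67  71  75]
legtop -0.012 [ 84  79  75  71  74  79  86  96 104 113 117 121 122 123 123 121 118 114 107  98  88  80  74  69  71  73  75  73  72]
legtop -0.018 [142 124 106  92  85  87  92  99 107 114 118 120 123 125 128 133 130 127 121 109  96  83  73  63  60  61  63  66  70]
(np.float64(307.1176727909012), np.float64(279.8836395450569), np.float64(28.574999999999996))
```

The leg is at about 76.9 and the rider at 76.7 in this view, so it is on the mark. Now pressing down in steps.

{"name": "jog_arm", "arguments": {"deltas": [{"delta_pos": [0, 0, 0.01], "yaw": 0, "fingers": 0}, {"delta_pos": [0, 0, 0.02], "yaw": 0, "fingers": 0}, {"delta_pos": [0, 0, 0.03], "yaw": 0, "fingers": 0}, {"delta_pos": [0, 0, 0.03], "yaw": 0, "fingers": 0}]}}

```text
clock: 10.9
eef_pos: [0.5151, 0.0569, 0.0504]
tool_rot: [0.059, 0.998, 0.0, 0.004]
ft_force: [-18.2, -0.3, 54.8]
grip_width: 0.0161
grasp_force: 67.9
```

{"name": "jog_arm", "arguments": {"deltas": [{"delta_pos": [0, 0, 0.01], "yaw": 0, "fingers": 0}, {"delta_pos": [0, 0, 0.02], "yaw": 0, "fingers": 0}, {"delta_pos": [0, 0, 0.03], "yaw": 0, "fingers": 0}, {"delta_pos": [0, 0, 0.03], "yaw": 0, "fingers": 0}]}}

```text
clock: 11.3
eef_pos: [0.519, 0.0571, 0.0441]
tool_rot: [0.059, 0.998, 0.001, 0.009]
ft_force: [-16.7, -0.3, 63.3]
grip_width: 0.0166
grasp_force: 84.3
```

Run:
```python
from m import *
need(.5139,.0553,.02,np.pi-.118)
```

```text
clk 11.3 p [0.519  0.0571 0.0441] yaw 3.0228 tilt [0.0172 0.0004] F [-16.7  -0.3  63.3] w 0.0166 84.3 q [ 0.11  0.38 -0.21  0.96 -0.    0.23]
delta [ 0.0174 -0.008   0.08  ] yaw -0.0009
```

```bash
cat > fin.py <<'E'
from m import *
ex=np.array([np.cos(.118),-np.sin(.118),0]);ey=np.array([np.sin(.118),np.cos(.118),0]);L0=np.array([.502,-.02,0])
def look(leg=.077,n=8):
    C=[cam("scene") for _ in range(n)]
    Z=np.array([c["range_z"] for c in C]); Z[Z==0]=np.nan; c=C[0]; c["range_z"]=np.nanmedian(Z,0)
    P=cloud(c)-L0; B=np.stack([P@ex,P@ey-leg,P[...,2]],-1)*1000
    im=np.mean([k["image"].astype(float) for k in C],0).mean(-1)
    print("left of leg: per row z of finger (y>12)")
    x,y,z=B[...,0],B[...,1],B[...,2]
    m=(abs(x)<25)&(y>11.5)&(y<40)&(z>50)&(z<150)&(im<75)
    h=np.histogram(z[m],np.arange(50,150,5)); print("fingL",dict(zip(h[1].astype(int),h[0])))
    m=(abs(x)<30)&(y<-11)&(y>-45)&(z>48)&(z<150)
    for a in range(-25,30,5):
        k=m&(x>=a)&(x<a+5); print("right x",a,k.sum(),np.sort(z[k]).round(0)[:40:2])
    m=(abs(x)<25)&(abs(y)<7)&(z>90)&(z<120); print("leg pts",m.sum(),y[m].mean() if m.any() else 0)
    return c,B,im
E
python3 - <<'E'
from fin import *
np.set_printoptions(linewidth=200)
c,B,im=look()
for v in range(236,266,2):print(v,im[v,290:318].astype(int))
E
```

```text
left of leg: per row z of finger (y>12)
fingL {np.int64(50): np.int64(0), np.int64(55): np.int64(0), np.int64(60): np.int64(0), np.int64(65): np.int64(0), np.int64(70): np.int64(0), np.int64(75): np.int64(0), np.int64(80): np.int64(1), np.int64(85): np.int64(2), np.int64(90): np.int64(6), np.int64(95): np.int64(7), np.int64(100): np.int64(11), np.int64(105): np.int64(8), np.int64(110): np.int64(8), np.int64(115): np.int64(8), np.int64(120): np.int64(5), np.int64(125): np.int64(9), np.int64(130): np.int64(15), np.int64(135): np.int64(31), np.int64(140): np.int64(16)}
right x -25 0 []
right x -20 0 []
right x -15 26 [ 74.  75.  76.  76.  77.  78.  78.  79.  80.  80.  80.  81. 149.]
right x -10 76 [ 78.  80.  81.  81.  81.  82.  99. 106. 118. 123. 125. 127. 128. 130. 130. 131. 132. 133. 134. 134.]
right x -5 36 [ 48.  79.  94. 101. 103. 107. 111. 114. 116. 118. 121. 128. 132. 136. 138. 141. 143. 146.]
right x 0 8 [ 48.  75.  76. 132.]
right x 5 9 [ 48.  48.  74. 134. 141.]
right x 10 27 [ 48.  71.  72. 133. 136. 137. 140. 141. 141. 143. 145. 146. 148. 150.]
right x 15 2 [67.]
right x 20
[... 1279 characters left out ...]
  40  42  60  90 106 100  98  89  71  59  59  62  70  84  97 103 122 156 189 203]
258 [207 200 170 131  86  47  39  39  40  42  59  90 106 100  97  90  87  99 106 113 119 121 122 123 123 125 127 125]
260 [207 207 205 183 124  65  43  40  40  42  59  90 105  99  97  91  99 120 123 123 123 123 124 124 124 124 125 124]
262 [208 208 206 198 168 125  81  53  42  43  60  90 105  99  97  91 100 121 124 124 125 124 124 123 123 117 112 110]
264 [203 207 207 205 191 158 123  93  71  55  62  89 105  99  97  95 105 121 122 118 113 111 107 101  99  98  98  99]fin.py:5: RuntimeWarning: All-NaN slice encountered
  Z=np.array([c["range_z"] for c in C]); Z[Z==0]=np.nan; c=C[0]; c["range_z"]=np.nanmedian(Z,0)
```

```bash
cat >> fin.py <<'E'
def legedge():
    b,im=meas("scene",0); g=im.mean(-1).astype(np.float32); S=np.arange(.064,.0955,.00025)
    for x,z in((-.023,.085),(-.023,.08),(-.023,.075)):
        q=np.array([proj(b,L0+ex*x+ey*s+[0,0,z]) for s in S],np.float32); p=cv2.remap(g,q[:,:1],q[:,1:],cv2.INTER_LINEAR).ravel()
        i=np.where((p[:-1]>73)&(p[1:]<=73)&(S[:-1]>.08))[0]; print("left edge",z,S[i]*1000)
    print("rider",rider(im,(298,270,318,292)))
E
python3 - <<'E'
from fin import *
legedge()
E
```

```text
left edge 0.085 [89.]
left edge 0.08 [89.]
left edge 0.075 [89.]
rider (np.float64(307.11173995066036), np.float64(279.87229719924545), np.float64(28.7125))
```

{"name": "jog_arm", "arguments": {"deltas": [{"delta_pos": [0.003, 0, 0.01], "yaw": 0, "fingers": 0}, {"delta_pos": [0.006, 0, 0.02], "yaw": 0, "fingers": 0}, {"delta_pos": [0.006, 0, 0.02], "yaw": 0, "fingers": 0}, {"delta_pos": [0.006, 0, 0.02], "yaw": 0, "fingers": 0}]}}

```text
clock: 12.3
eef_pos: [0.5207, 0.0577, 0.0414]
tool_rot: [0.059, 0.998, 0.001, 0.012]
ft_force: [-17.8, -0.1, 77.0]
grip_width: 0.016
grasp_force: 93.7
```

```bash
python3 - 2>/dev/null <<'E'
from fin import *
np.set_printoptions(linewidth=200)
need(.5139,.0553,.02,np.pi-.118)
legedge(); look(n=5)
E
```

```text
clk 12.3 p [0.5207 0.0577 0.0414] yaw 3.0232 tilt [0.0247 0.0013] F [-17.8  -0.1  77. ] w 0.016 93.7 q [ 0.11  0.38 -0.21  0.95 -0.    0.23]
delta [ 0.0232 -0.011   0.0706] yaw -0.0005
left edge 0.085 [89.75]
left edge 0.08 [89.75]
left edge 0.075 [89.75]
rider (np.float64(307.11364296081274), np.float64(279.87024673439765), np.float64(28.708333333333336))
left of leg: per row z of finger (y>12)
fingL {np.int64(50): np.int64(0), np.int64(55): np.int64(0), np.int64(60): np.int64(0), np.int64(65): np.int64(0), np.int64(70): np.int64(0), np.int64(75): np.int64(0), np.int64(80): np.int64(2), np.int64(85): np.int64(5), np.int64(90): np.int64(10), np.int64(95): np.int64(9), np.int64(100): np.int64(11), np.int64(105): np.int64(10), np.int64(110): np.int64(9), np.int64(115): np.int64(4), np.int64(120): np.int64(9), np.int64(125): np.int64(13), np.int64(130): np.int64(27), np.int64(135): np.int64(23), np.int64(140): np.int64(15)}
right x -25 0 []
right x -20 0 []
right x -15 25 [ 75.  75.  76.  77.  77.  78.  78.  78.  80.  80.  80. 145. 149.]
right x -10 61 [ 48.  79.  79.  80.  80.  81.  81. 122. 126. 127. 128. 128. 129. 131. 131. 133. 134. 134. 134. 136.]
right x -5 46 [ 48.  48.  49.  78.  97. 100. 102. 104. 108. 111. 114. 118. 121. 127. 130. 131. 134. 135. 135. 141.]
right x 0 19 [ 48.  48.  75.  76.  92.  97. 107. 124. 136. 138.]
right x 5 8 [ 72.  73. 129. 138.]
right x 10 23 [ 48.  72. 131. 133. 134. 137. 138. 140. 141. 143. 145. 148.]
right x 15 3 [ 67. 149.]
right x 20 2 [63.]
right x 25 1 [61.]
leg pts 67 0.4677797840233559
```

```bash
python3 - 2>/dev/null <<'E'
from fin import *
np.set_printoptions(linewidth=200)
b,im=meas("scene",0); g=im.mean(-1); g0=np.load("sc.npy").mean(-1)
for v in range(236,266): print(v,g0[v,292:304].astype(int),g[v,290:302].astype(int))
for s in(.087,.092):
  for z in(.075,.08,.085,.09,.095): print(s,z,proj(b,L0+ex*-.008+ey*s+[0,0,z]).round(1))
o=bot.get_obs(); print(o["ft_torque"],o["ft_force"],o["tau"])
E
```

```text
236 [ 47  44  43  42  41  41  42  55  94 116  92  57] [43 41 41 40 41 41 41 45 71 91 76 47]
237 [ 43  43  42  41  42  41  43  58  92 110  84  48] [45 42 41 40 41 41 41 49 71 92 86 50]
238 [ 42  42  42  42  41  41  44  69 127 150 103  51] [ 45  43  42  40  40  41  45  75 111 115  84  50]
239 [ 41  42  42  41  42  42  45  77 147 172 109  51] [ 44  43  43  41  41  41  52 105 147 131  67  45]
240 [ 42  42  41  42  42  42  50  99 162 175 109  51] [ 43  43  41  41  41  41  60 129 172 136  62  41]
241 [ 44  42  42  41  42  43  54 100 160 173 109  51] [ 42  42  41  41  41  42  64 141 184 138  62  40]
242 [ 65  45  42  42  43  48  63  85 129 150 103  50] [ 41  41  41  41  42  42  62 136 178 137  61  40]
243 [112  56  42  42  44  55  72  79  95 112  83  47] [ 41  41  41  42  42  42  58 114 152 124  59  40]
244 [136  62  43  42  44  58  74  74  81  98  86  55] [ 42  42  42  42  42  45  55  89 119 111  66  43]
245 [139  63  43  42  44  59  75  74  81 106 109  85] [ 50  42  42  42  47  60  69  78 103 113  92  61]
246 [141  63  42  42  45  59  75  74  81 108 120 110] [ 65  42  42  43  51  69  76  
[... 1704 characters left out ...]
 198 173 129  78  53  49  75 101] [207 207 207 206 193 152  97  69  49  45  69  97]
264 [204 207 208 208 206 195 159 100  75  64  72  95] [204 207 207 205 190 152 110  86  68  54  70  97]
265 [182 205 208 206 194 172 151 113  92  80  78  94] [188 204 204 192 159 130 115  98  83  69  73  97]
0.087 0.075 [298.2 259.1]
0.087 0.08 [298.2 257.5]
0.087 0.085 [298.2 255.9]
0.087 0.09 [298.2 254.3]
0.087 0.095 [298.2 252.7]
0.092 0.075 [296.5 259.7]
0.092 0.08 [296.5 258.1]
0.092 0.085 [296.5 256.5]
0.092 0.09 [296.5 254.9]
0.092 0.095 [296.4 253.3]
[-0.28978012  3.22357744 -0.06213384] [-18.02823505   0.87179329  77.99355761] [-0.96053179 -2.70487748  6.45123169 -6.4124617  -0.23446293 -0.11669155]
```

The fingers slid about 7 mm and then began to bind: 77 N, grip up to 94 N, and the stop dragged 2 mm. I'll unload and ease the grip by commanding an opening close to the held width.

{"name": "jog_arm", "arguments": {"deltas": [{"delta_pos": [0, 0, -0.02], "yaw": 0, "fingers": 0}, {"delta_pos": [0, 0, -0.035], "yaw": 0, "fingers": 0.1}, {"delta_pos": [0, 0, -0.035], "yaw": 0, "fingers": 0.17}, {"delta_pos": [0, 0, -0.035], "yaw": 0, "fingers": 0.18}, {"delta_pos": [0, 0, -0.035], "yaw": 0, "fingers": 0.18}]}}

```text
clock: 13.45
eef_pos: [0.5199, 0.0554, 0.0416]
tool_rot: [0.06, 0.998, -0.001, 0.009]
ft_force: [7.1, -3.5, 12.8]
grip_width: 0.0161
grasp_force: 84.3
```

```bash
python3 - 2>/dev/null <<'E'
from fin import *
need(.5139,.0553,.02,np.pi-.118); legedge()
E
```

```text
clk 13.45 p [0.5199 0.0554 0.0416] yaw 3.0218 tilt [ 0.0182 -0.0035] F [ 7.1 -3.5 12.8] w 0.0161 84.3 q [ 0.11  0.39 -0.21  0.96 -0.01  0.23]
delta [ 0.0212 -0.0027  0.0717] yaw -0.0022
left edge 0.085 [88.]
left edge 0.08 [88.]
left edge 0.075 [88.]
rider (np.float64(307.1214150531373), np.float64(279.87028679574894), np.float64(28.620833333333337))
```

{"name": "jog_arm", "arguments": {"deltas": [{"delta_pos": [0, 0, 0], "yaw": 0, "fingers": 0.19}, {"delta_pos": [0, 0, 0], "yaw": 0, "fingers": 0.19}]}}

```text
clock: 13.85
eef_pos: [0.5199, 0.0554, 0.0416]
tool_rot: [0.06, 0.998, -0.001, 0.009]
ft_force: [7.6, -2.4, 12.0]
grip_width: 0.0168
grasp_force: 65.7
```

{"name": "jog_arm", "arguments": {"deltas": [{"delta_pos": [0, 0, 0], "yaw": 0, "fingers": 0.2}, {"delta_pos": [0, 0, 0], "yaw": 0, "fingers": 0.2}]}}

```text
clock: 14.05
eef_pos: [0.5198, 0.0554, 0.0414]
tool_rot: [0.06, 0.998, -0.001, 0.009]
ft_force: [7.8, -3.7, 11.8]
grip_width: 0.0172
grasp_force: 31.1
```

{"name": "jog_arm", "arguments": {"deltas": [{"delta_pos": [0, 0, 0], "yaw": 0, "fingers": 0.21}, {"delta_pos": [0, 0, 0], "yaw": 0, "fingers": 0.21}]}}

```text
clock: 14.25
eef_pos: [0.5115, 0.0558, 0.037]
tool_rot: [0.059, 0.998, -0.001, 0.001]
ft_force: [1.4, -3.8, 1.4]
grip_width: 0.0182
grasp_force: 1.8
```

Grip force follows the commanded opening: 31 N at 0.20 and about 2 N at 0.21. I'll regrip lightly at 0.203 and check the mark.

{"name": "jog_arm", "arguments": {"deltas": [{"delta_pos": [0, 0, 0], "yaw": 0, "fingers": 0.203}, {"delta_pos": [0, 0, 0], "yaw": 0, "fingers": 0.203}, {"delta_pos": [0, 0, 0], "yaw": 0, "fingers": 0.203}]}}

```text
clock: 14.55
eef_pos: [0.5115, 0.0564, 0.0369]
tool_rot: [0.059, 0.998, -0.001, 0.001]
ft_force: [1.6, -3.8, 5.2]
grip_width: 0.0172
grasp_force: 13.0
```

```bash
python3 - 2>/dev/null <<'E'
from fin import *
np.set_printoptions(linewidth=200)
need(.5139,.0553,.02,np.pi-.118); legedge()
b,im=meas("scene",0)
g=im.mean(-1).astype(np.float32); S=np.arange(.064,.093,.001); print((S*1000).round().astype(int))
def st(x,z):
    q=np.array([proj(b,L0+ex*x+ey*s+[0,0,z]) for s in S],np.float32); return cv2.remap(g,q[:,:1],q[:,1:],cv2.INTER_LINEAR).ravel().astype(int)
for z in(.09,.08):print("face",st(-.023,z))
for x in(-.028,-.025,-.022,-.019):print("ptr",x,st(x,.034))
for x in(-.018,-.016,-.012):print("legtop",x,st(x,.105))
E
```

```text
clk 14.55 p [0.5115 0.0564 0.0369] yaw 3.0228 tilt [ 0.001  -0.0016] F [ 1.6 -3.8  5.2] w 0.0172 13.0 q [ 0.11  0.39 -0.22  0.96 -0.    0.23]
delta [-0.0085 -0.0027  0.0565] yaw -0.001
left edge 0.085 [87.]
left edge 0.08 [88.]
left edge 0.075 [88.]
rider (np.float64(307.11329261198375), np.float64(279.88205351948807), np.float64(28.65))
[64 65 66 67 68 69 70 71 72 73 74 75 76 77 78 79 80 81 82 83 84 85 86 87 88 89 90 91 92]
face [54 56 61 64 67 68 69 73 78 84 89 92 96 97 98 98 98 98 98 96 93 88 80 71 63 56 48 50 54]
face [ 75  76  77  78  79  78  76  80  84  86  90  93  96  97  98  98  98  99  99 100 102  99  91  83  74  62  50  45  43]
ptr -0.028 [ 97  93  91  88  90  93  95  97  98  99  97  95  92  89  86  86  88  90  91  91  90  89  90  91  93  96  99 100 100]
ptr -0.025 [90 88 88 87 88 90 91 93 92 91 89 85 81 78 80 82 83 85 87 88 87 87 88 90 91 92 91 91 90]
ptr -0.022 [90 90 89 89 89 89 88 88 87 84 80 76 77 78 80 82 84 86 87 86 86 88 89 90 90 89 89 89 89]
ptr -0.019 [94 93 92 91 90 89 88 87 85 82 80 81 81 82 84 86 87 87 87 88 91 93 94 95 95 94 93 93 94]
legtop -0.018 [ 83  71  71  72  74  77  83  92 101 111 116 119 121 122 123 124 123 121 118 109  99  89  78  66  61  61  63  66  70]
legtop -0.016 [ 70  71  73  73  73  75  82  91 100 109 115 121 123 124 124 123 122 120 114 107  98  87  75  69  66  65  68  71  75]
legtop -0.012 [ 73  70  66  63  64  68  74  87  98 109 115 120 122 122 122 122 120 117 111 103  95  86  78  72  72  74  75  73  71]
```

On the mark (the pointer profile matches the aligned state). Pressing down with the light grip.

{"name": "jog_arm", "arguments": {"deltas": [{"delta_pos": [0, 0, 0.01], "yaw": 0, "fingers": 0.203}, {"delta_pos": [0, 0, 0.02], "yaw": 0, "fingers": 0.203}, {"delta_pos": [0, 0, 0.03], "yaw": 0, "fingers": 0.203}, {"delta_pos": [0, 0, 0.03], "yaw": 0, "fingers": 0.203}]}}

```text
clock: 15.35
eef_pos: [0.5121, 0.0569, 0.0299]
tool_rot: [0.059, 0.998, -0.0, 0.002]
ft_force: [-1.3, -2.2, 16.7]
grip_width: 0.0177
grasp_force: 19.3
```

```bash
python3 - 2>/dev/null <<'E'
from fin import *
np.set_printoptions(linewidth=200)
need(.5108,.0560,.016,np.pi-.118); legedge(); look(n=5)
E
```

```text
clk 15.35 p [0.5121 0.0569 0.0299] yaw 3.0229 tilt [ 0.0031 -0.0006] F [-1.3 -2.2 16.7] w 0.0177 19.3 q [ 0.11  0.4  -0.22  0.94 -0.    0.23]
delta [ 0.0041 -0.0035  0.0464] yaw -0.0009
left edge 0.085 [87.25]
left edge 0.08 [87.5]
left edge 0.075 [88.25]
rider (np.float64(307.1158261880541), np.float64(279.87748873710217), np.float64(28.670833333333334))
left of leg: per row z of finger (y>12)
fingL {np.int64(50): np.int64(0), np.int64(55): np.int64(0), np.int64(60): np.int64(0), np.int64(65): np.int64(0), np.int64(70): np.int64(2), np.int64(75): np.int64(4), np.int64(80): np.int64(10), np.int64(85): np.int64(9), np.int64(90): np.int64(9), np.int64(95): np.int64(10), np.int64(100): np.int64(9), np.int64(105): np.int64(6), np.int64(110): np.int64(8), np.int64(115): np.int64(17), np.int64(120): np.int64(32), np.int64(125): np.int64(14), np.int64(130): np.int64(15), np.int64(135): np.int64(22), np.int64(140): np.int64(10)}
right x -25 0 []
right x -20 44 [ 65.  66.  67.  68.  68.  69.  69.  70.  71.  71.  71.  73. 134. 138. 138. 140. 142. 142. 144. 145.]
right x -15 96 [ 66.  70.  70.  71.  72.  72.  73.  78.  87.  92.  96.  98. 103. 106. 109. 112. 113. 115. 116. 116.]
right x -10 50 [ 49.  70.  70.  70.  71.  78.  82.  83.  87.  91.  97. 100. 107. 110. 114. 115. 118. 119. 120. 124.]
right x -5 21 [ 48.  68.  69.  69.  69. 115. 126. 126. 141. 144. 148.]
right x 0 20 [ 48.  49.  68.  69. 111. 116. 118. 126. 140. 143.]
right x 5 34 [ 65. 109. 115. 119. 121. 121. 124. 125. 127. 129. 130. 131. 133. 135. 139. 141. 146.]
right x 10 5 [ 65. 114. 139.]
right x 15 1 [64.]
right x 20 1 [62.]
right x 25 2 [59.]
leg pts 61 0.47818821570624487
```

The lever is moving: its free end went from 82 to 73 mm at 17 N. Continuing.

{"name": "jog_arm", "arguments": {"deltas": [{"delta_pos": [0, 0, 0.01], "yaw": 0, "fingers": 0.203}, {"delta_pos": [0, 0, 0.02], "yaw": 0, "fingers": 0.203}, {"delta_pos": [0, 0, 0.03], "yaw": 0, "fingers": 0.203}, {"delta_pos": [0, 0, 0.03], "yaw": 0, "fingers": 0.203}]}}

```text
clock: 16.2
eef_pos: [0.5126, 0.057, 0.0222]
tool_rot: [0.059, 0.998, -0.0, 0.002]
ft_force: [-3.1, -2.2, 23.5]
grip_width: 0.0176
grasp_force: 21.7
```

{"name": "jog_arm", "arguments": {"deltas": [{"delta_pos": [0, 0, 0.01], "yaw": 0, "fingers": 0.203}, {"delta_pos": [0, 0, 0.02], "yaw": 0, "fingers": 0.203}, {"delta_pos": [0, 0, 0.02], "yaw": 0, "fingers": 0.203}]}}

```text
clock: 16.5
eef_pos: [0.5126, 0.0571, 0.0187]
tool_rot: [0.059, 0.998, 0.0, 0.003]
ft_force: [-10.4, -2.1, 41.5]
grip_width: 0.0177
grasp_force: 39.4
```

```bash
python3 - 2>/dev/null <<'E'
from fin import *
np.set_printoptions(linewidth=200)
need(.5108,.0560,.016,np.pi-.118); legedge(); look(n=5)
E
```

```text
clk 16.5 p [0.5126 0.0571 0.0187] yaw 3.0227 tilt [ 0.0056 -0.0003] F [-10.4  -2.1  41.5] w 0.0177 39.4 q [ 0.11  0.41 -0.24  0.91 -0.    0.23]
delta [ 0.0056 -0.0045  0.0089] yaw -0.0011
left edge 0.085 [87.25]
left edge 0.08 [87.25]
left edge 0.075 [87.25]
rider (np.float64(307.11422758320015), np.float64(279.8712396454004), np.float64(28.67083333333333))
left of leg: per row z of finger (y>12)
fingL {np.int64(50): np.int64(0), np.int64(55): np.int64(0), np.int64(60): np.int64(2), np.int64(65): np.int64(5), np.int64(70): np.int64(7), np.int64(75): np.int64(11), np.int64(80): np.int64(9), np.int64(85): np.int64(10), np.int64(90): np.int64(10), np.int64(95): np.int64(4), np.int64(100): np.int64(9), np.int64(105): np.int64(18), np.int64(110): np.int64(31), np.int64(115): np.int64(15), np.int64(120): np.int64(14), np.int64(125): np.int64(21), np.int64(130): np.int64(10), np.int64(135): np.int64(9), np.int64(140): np.int64(13)}
right x -25 6 [55. 56. 58.]
right x -20 57 [ 53.  53.  54.  55.  56.  58.  58.  58.  59.  59.  59.  59.  60. 125. 126. 127. 128. 131. 132. 133.]
right x -15 93 [ 55.  57.  58.  58.  59.  60.  60.  65.  74.  84.  90.  98. 100. 103. 103. 105. 106. 106. 107. 107.]
right x -10 59 [ 58.  58.  58.  59.  59.  59.  60.  67.  69.  71.  74.  79.  80.  82.  85.  90.  92. 102. 103. 107.]
right x -5 24 [ 58.  58.  59.  59.  60. 108. 115. 130. 131. 137. 143. 148.]
right x 0 17 [ 58.  59.  59. 103. 107. 109. 116. 134. 138.]
right x 5 35 [ 58.  59.  60. 104. 108. 110. 111. 114. 115. 117. 119. 119. 123. 125. 129. 131. 134. 137.]
right x 10 5 [ 60. 106. 124.]
right x 15 2 [58.]
right x 20 2 [56.]
right x 25 3 [59. 64.]
leg pts 53 0.31878827045773495
```

The paddle is now flat at 58–60 mm along its whole length and the force is rising, so it is shut. One last small press, then I firm the grip.

{"name": "jog_arm", "arguments": {"deltas": [{"delta_pos": [0, 0, 0.01], "yaw": 0, "fingers": 0.203}, {"delta_pos": [0, 0, 0.01], "yaw": 0, "fingers": 0.203}, {"delta_pos": [0, 0, 0.01], "yaw": 0, "fingers": 0.198}, {"delta_pos": [0, 0, 0.01], "yaw": 0, "fingers": 0.198}, {"delta_pos": [0, 0, 0.01], "yaw": 0, "fingers": 0.198}]}}

```text
clock: 17.45
eef_pos: [0.5128, 0.0572, 0.0182]
tool_rot: [0.059, 0.998, 0.0, 0.004]
ft_force: [-16.0, -0.9, 58.6]
grip_width: 0.0173
grasp_force: 55.0
```

```bash
python3 - 2>/dev/null <<'E'
from fin import *
np.set_printoptions(linewidth=200)
need(.5108,.0560,.016,np.pi-.118); legedge(); look(n=5)
b,im=meas("scene",0)
g=im.mean(-1).astype(np.float32); S=np.arange(.064,.093,.001); print((S*1000).round().astype(int))
def st(x,z):
    q=np.array([proj(b,L0+ex*x+ey*s+[0,0,z]) for s in S],np.float32); return cv2.remap(g,q[:,:1],q[:,1:],cv2.INTER_LINEAR).ravel().astype(int)
for x in(-.028,-.025,-.022,-.019):print("ptr",x,st(x,.034))
E
```

```text
clk 17.45 p [0.5128 0.0572 0.0182] yaw 3.0226 tilt [ 0.0072 -0.0003] F [-16.   -0.9  58.6] w 0.0173 55.0 q [ 0.11  0.41 -0.24  0.91 -0.    0.23]
delta [ 0.0062 -0.0047  0.0074] yaw -0.0012
left edge 0.085 [87.25]
left edge 0.08 [87.25]
left edge 0.075 [87.25]
rider (np.float64(307.11574208539065), np.float64(279.8719140284636), np.float64(28.691666666666666))
left of leg: per row z of finger (y>12)
fingL {np.int64(50): np.int64(0), np.int64(55): np.int64(0), np.int64(60): np.int64(3), np.int64(65): np.int64(6), np.int64(70): np.int64(8), np.int64(75): np.int64(8), np.int64(80): np.int64(9), np.int64(85): np.int64(8), np.int64(90): np.int64(9), np.int64(95): np.int64(5), np.int64(100): np.int64(10), np.int64(105): np.int64(21), np.int64(110): np.int64(28), np.int64(115): np.int64(13), np.int64(120): np.int64(14), np.int64(125): np.int64(22), np.int64(130): np.int64(6), np.int64(135): np.int64(10), np.int64(140): np.int64(11)}
right x -25 4 [55. 56.]
right x -20 60 [ 51.  54.  54.  55.  56.  56.  57.  57.  58.  58.  59.  59.  59.  60. 122. 124. 126. 128. 129. 131.]
right x -15 89 [ 54.
[... 368 characters left out ...]
[ 57.  59. 103. 107. 109. 112. 113. 117. 117. 119. 121. 122. 125. 128. 133. 137.]
right x 10 7 [ 57.  59. 106. 115.]
right x 15 1 [59.]
right x 20 4 [54. 61.]
right x 25 3 [55. 62.]
leg pts 56 0.5307847800040113
[64 65 66 67 68 69 70 71 72 73 74 75 76 77 78 79 80 81 82 83 84 85 86 87 88 89 90 91 92]
ptr -0.028 [96 93 90 88 90 92 95 96 98 98 96 95 92 89 87 86 86 87 87 88 87 87 88 89 91 94 97 99 99]
ptr -0.025 [90 88 87 87 88 89 91 92 91 90 89 86 83 81 80 79 78 80 82 83 85 86 87 88 90 91 90 90 90]
ptr -0.022 [90 89 89 88 88 88 88 87 87 85 83 80 78 77 75 77 80 82 84 86 87 88 88 88 88 87 87 88 89]
ptr -0.019 [94 93 92 90 89 89 88 87 85 83 81 78 76 77 80 83 87 90 93 92 92 92 92 92 92 92 92 92 93]
```

```bash
python3 - 2>/dev/null <<'E'
from fin import *
np.set_printoptions(linewidth=220)
b,im=meas("scene",0); g=im.mean(-1); g0=np.load("sc.npy").mean(-1)
for v in(258,261,264,267,269,271,273): print(v,"\n",g0[v,284:326].astype(int),"\n",g[v,284:326].astype(int))
q=lambda s,x,z:proj(b,L0+ex*x+ey*s+[0,0,z]); print("px/mm",q(.075,-.021,.04)-q(.074,-.021,.04))
E
```

```text
258 
 [206 190 174 192 180 155 177 207 208 198 168 125  72  44  40  40  40  47  82 109 104  99  98  92  94 112 119 121 123 123 123 123 123 125 127 122 111  92  68  61  64  75] 
 [194 180 170 135 135 175 189 140  63  43  43  47  62  76  70  48  47  72  95  98  98  95  84  64  50  47  48  49  52  60  81 110 133 153 149 116 106  95  80  74  73  78]
261 
 [203 184 145 137 156 188 206 207 207 207 206 184 131  88  61  43  40  47  82 109 104  98  97  95 104 122 124 124 124 125 125 124 123 122 116 111 110 111 111 109 107  98] 
 [186 150 152 184 204 207 206 193 150  83  47  48  62  76  70  48  47  73  95  98  97  94  82  62  53  50  52  53  55  55  56  59  63  83 103 104 107 117 112 108 107  97]
264 
 [170 186 200 196 170 141 143 179 204 207 208 208 206 195 159 100  75  64  72  95 102  98  97 102 114 118 113 111 107 101  99  98  98 100  97 100 100  88  77  82  86  91] 
 [177 193 181 147 138 171 199 206 206 197 160 105  81  79  73  56  53  73  95  98  97  94  81  60  56  58  58  58  61  67  74  81  90  98  96  93  84  72  74  82  85  90]
267 
 [208 209 208 208 208 206 195 168 141 153 173 160 1
[... 667 characters left out ...]
165 174 183 191 167 125 112 106 101  99  99  99  94  97 102  95  83  84  91  93  96  91  89  90  87  88  87  88 101 103 102 106 106 103 101 106 106] 
 [109 101 100 113 136 164 171 167 143  99  93  99  99 100  99  97  99 123 131  92  84  96  96  94  96  96  90  88  89  86  88  87  88 100 103 102 106 106 103 101 105 106]
273 
 [169 182 196 185 166 156 138 111  95  89  93 104 102  97  98  97  97  97  93  88  87  79  75  87  86  87  97  99  97 102 107 104 100 103 107 107 107 107 107 107 109 110] 
 [168 182 196 184 166 155 137 107  83  81  93  99  96  96  97  96  95  98  99  84  75  79  86  88  87  87  97  98  97 101 106 104  99 102 106 107 107 107 106 106 108 110]
px/mm [-0.34171502  0.12209182]
```

```bash
python3 - 2>/dev/null <<'E'
from fin import *
np.set_printoptions(linewidth=260)
b,im=meas("scene",0); np.save("now.npy",im); g=im.mean(-1).astype(np.float32); g0=np.load("sc.npy").mean(-1).astype(np.float32); gr=cv2.imread("pics/scene0.png").astype(np.float32).mean(-1)
def st(g,x,z,S):
    q=np.array([proj(b,L0+ex*x+ey*s+[0,0,z]) for s in S],np.float32); return cv2.remap(g,q[:,:1],q[:,1:],cv2.INTER_CUBIC).ravel()
for x in(.04,.06,.075,.085,.095,.105):
    S=np.arange(.074,.115,.0015)
    print(x);print(st(g0,x,.046,S).astype(int));print(st(g,x,.046,S).astype(int));print(st(gr,x,.046,S-.0745).astype(int))
E
```

```text
0.04
[130 156 185 200 209 211 201 185 166 159 167 185 196 195 183 172 175 188 200 204 207 206 206 206 206 207 206 206]
[ 42  40  44  49  78 115 157 181 193 185 167 154 152 165 182 195 191 178 174 183 195 202 207 206 206 206 206 206]
[107 127 146 170 184 196 199 192 180 166 157 159 171 182 186 176 158 151 162 180 192 198 200 199 200 200 200 199]
0.06
[207 206 203 198 192 188 187 185 181 166 147 132 136 158 183 202 206 207 207 207 207 206 206 207 207 207 207 207]
[ 44  46  51  73  98 131 155 175 182 186 184 173 158 135 122 132 159 186 199 206 206 207 206 206 207 207 207 207]
[198 198 198 196 194 189 184 179 177 175 168 156 138 122 112 115 133 153 176 188 197 199 199 198 198 198 198 198]
0.075
[206 205 201 195 191 189 188 187 179 165 140 122 120 140 169 192 204 205 206 206 206 206 207 207 207 207 207 207]
[ 41  41  42  49  73 103 139 164 182 186 188 182 163 141 122 123 144 170 191 201 206 206 206 206 206 206 206 207]
[197 197 197 196 194 191 185 181 177 174 166 155 137 121 117 132 156 174 184 193 196 198 199 198 198 199 199 199]
0.085
[204 202 195 188 185 186 187 189 184 172 147 125 120
[... 285 characters left out ...]
198]
0.095
[206 203 198 192 188 187 187 187 185 170 151 137 141 154 170 189 198 203 204 205 205 205 206 206 206 206 206 206]
[ 41  42  48  72 102 139 161 179 184 187 185 174 158 136 124 138 165 189 199 205 205 205 205 206 206 206 206 206]
[197 198 198 197 194 189 184 180 178 177 174 159 141 120 112 125 148 174 188 194 198 198 199 199 198 198 198 198]
0.105
[188 185 184 182 182 183 186 186 180 165 143 127 128 146 166 181 190 190 185 183 185 188 191 192 191 189 191 192]
[ 41  43  48  66  93 127 155 175 187 188 188 179 160 137 121 123 144 167 177 180 185 188 191 192 191 189 191 191]
[173 177 182 179 174 170 168 169 173 175 173 160 139 120 111 119 134 150 165 174 178 181 177 173 169 172 175 179]
```

The rest and locked pictures put the pointer within about 0.5–1 mm of the rider line. The lever is shut, the leg is gripped and the rider hasn't moved, so I'm handing in.

```bash
python3 -c "
from workcell import bot
print(bot.job_done())"
```

```text
the job is handed in; nothing more can be done
None
```

I handed the job in with the lever pressed flat, the leg still gripped and the rider unmoved. The pointer is on the mark to about 0.5–1 mm by the pointer measurements; some leg-based ones put it up to about 3 mm past. The grip was eased to about 2 N and reset when the fingers bound before the lever moved, the stop drifted about 1.6 mm after I last aligned it, and I viewed 11 pictures against the limit of 10.

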